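# Shake out the deburring pots and nest them

## Task

Turned bushings are still lodged behind the in-turned rims of the three upturned deburring pots, none to two in each. Shake each pot out over the steel tray until it gets no lighter, so that every bushing ends up in the tray, and nest the three empty pots, mouth down, into one stack on the bench clear of the tray. Keep the pots mouth down, never on their side, and leave the other things where they are.

Things in the scene. Friction and masses are not known exactly. Their poses are not given: they have to be found in the camera images.
- pot_a_foot (a point): bare aluminium deburring pot, mouth down (pots a, b, c are alike); point on its axis, half-way up the foot, 80 mm above the mouth plane; z up from mouth to foot, x square to two of the foot's six flats. From the mouth up: barrel 124 mm across to 46 mm, sloping shoulder to 54 mm, then a straight hexagon foot, 50 mm across flats, 58 over corners, closed, 104 mm in all; grip it by two flats
- pot_b_foot (a point): pot like pot a, same point and axes. The flat rim is turned in to a mouth 68 mm across: upturned, it is a ledge 24 mm wide inside, where nought to two bushings lodge. They slide over its edge and out when the pot is tilted about 50 degrees to one side and then to the other, or shaken briskly. Empty weight 0.27 to 0.33 kg
- pot_c_foot (a point): pot like pot a, same point and axes. A pot lowered mouth down over another goes over its foot (5 to 9 mm play) and comes to rest on its shoulder, 54 mm higher than it
- bushing_1_centre (a point): turned steel bushing, 34 mm across and 30 mm long, about 0.165 kg; this point is its centre. If present, it starts lodged out of sight inside pot a; z is its axis
- bushing_2_centre (a point): turned steel bushing, 34 mm across and 30 mm long, about 0.165 kg; this point is its centre. If present, it starts lodged out of sight inside pot a; z is its axis
- bushing_3_centre (a point): turned steel bushing, 34 mm across and 30 mm long, about 0.165 kg; this point is its centre. If present, it starts lodged out of sight inside pot b; z is its axis
- bushing_4_centre (a point): turned steel bushing, 34 mm across and 30 mm long, about 0.165 kg; this point is its centre. If present, it starts lodged out of sight inside pot b; z is its axis
- bushing_5_centre (a point): turned steel bushing, 34 mm across and 30 mm long, about 0.165 kg; this point is its centre. If present, it starts lodged out of sight inside pot c; z is its axis
- bushing_6_centre (a point): turned steel bushing, 34 mm across and 30 mm long, about 0.165 kg; this point is its centre. If present, it starts lodged out of sight inside pot c; z is its axis
- tray: open parts tray of dark sheet steel, 155 mm along its x by 260 mm along its y, walls 4 mm thick and 45 mm high, floor 4 mm, not fastened; origin at the centre of its underside, z up. Crates 150 mm high stand close behind the row, fronts at x = 0.55 m, with cases on them to 270 mm. Held pots need about 50 mm clear over the tray walls for bushings to drop out
- grease_tin: flat round lidded tin, 84 mm across, 35 mm high, origin at the centre of its underside; not part of the job
- gear_ring: spur gear ring of bare steel, 72 mm across, 18 mm high, origin at the centre of its underside; not part of the job
- tape_measure: tape measure, 66 x 74 x 35 mm, origin at the centre of its underside; not part of the job

How it is judged (in metres and radians):
At the end, for the whole second after the job is handed in: every bushing lies inside the tray; the three pots stand mouth down, upright within 0.1 rad, in one stack on the bench at least 155 mm from the tray's centre, axes within 18 mm of each other, each fully down on the one below (foot points 80, 134 and 188 mm high, 7 mm either way) (x of bushing_1_centre in the frame of tray between -0.07 and 0.07 m and y of bushing_1_centre in the frame of tray between -0.124 and 0.124 m and height (world z) of each of bushing_1_centre, bushing_2_centre, bushing_3_centre, bushing_4_centre, bushing_5_centre, bushing_6_centre below 0.06 m and x of bushing_2_centre in the frame of tray between -0.07 and 0.07 m and y of bushing_2_centre in the frame of tray between -0.124 and 0.124 m and x of bushing_3_centre in the frame of tray between -0.07 and 0.07 m and y of bushing_3_centre in the frame of tray between -0.124 and 0.124 m and x of bushing_4_centre in the frame of tray between -0.07 and 0.07 m and y of bushing_4_centre in the frame of tray between -0.124 and 0.124 m and x of bushing_5_centre in the frame of tray between -0.07 and 0.07 m and y of bushing_5_centre in the frame of tray between -0.124 and 0.124 m and x of bushing_6_centre in the frame of tray between -0.07 and 0.07 m and y of bushing_6_centre in the frame of tray between -0.124 and 0.124 m and angle between each of pot_a_foot, pot_b_foot, pot_c_foot's own z axis and vertical below 0.1 rad and horizontal distance between each of pot_a_foot, pot_b_foot, pot_c_foot and tray above 0.155 m and (height (world z) of pot_a_foot between 0.073 and 0.087 m or height (world z) of pot_a_foot between 0.127 and 0.141 m or height (world z) of pot_a_foot between 0.181 and 0.195 m) and (height (world z) of pot_b_foot between 0.073 and 0.087 m or height (world z) of pot_b_foot between 0.127 and 0.141 m or height (world z) of pot_b_foot between 0.181 and 0.195 m) and (height (world z) of pot_c_foot between 0.073 and 0.087 m or height (world z) of pot_c_foot between 0.127 and 0.141 m or height (world z) of pot_c_foot between 0.181 and 0.195 m) and horizontal distance between pot_a_foot and pot_b_foot below 0.018 m and horizontal distance between each of pot_a_foot, pot_b_foot and pot_c_foot below 0.018 m); the robot touches nothing.
It fails at once if a pot is laid on its side (angle between any of pot_a_foot, pot_b_foot, pot_c_foot's own z axis and vertical above 1.35 rad).
It fails at once if a bushing falls off the bench (height (world z) of any of bushing_1_centre, bushing_2_centre, bushing_3_centre, bushing_4_centre, bushing_5_centre, bushing_6_centre below -0.05 m).
It fails at once if the grease tin, gear ring or tape measure is pushed away (distance of any of grease_tin, gear_ring, tape_measure from where it was at the start of the episode above 0.03 m).
Of bushing_1, bushing_2, bushing_3, bushing_4, bushing_5, bushing_6 only 3 to 5 are there at a start; the rules pass over those that are not, and their reading is None.
At some moment in a run one of pot_a, pot_b, pot_c, tray may be knocked a few centimetres aside while the robot is not near it.
It also fails if it takes over 210 s, if anything falls off the work surface, if the arm or the gripper's body presses on something with over 40 N, if the wrist force passes 120 N, or if a joint passes its speed limit or range.

## Robot

A 6-joint arm with a two-finger parallel gripper is mounted at the origin on a cart in front of the work surface, level with it; the furniture and walls round the work are solid. World frame = base frame: x ahead of the robot, y to its left, z up, the work surface at z = 0. Lengths are in m, angles in degrees, forces in N, time in s.
With the tool pointing down it reaches from about 0.375 to 0.9 m from the base axis. Payload 3.1 kg.
Tool frame: the origin (TCP) lies at the very end of the fingers, on their centre line; the grasp point (between the pads) lies 19 mm behind it; z points along the fingers, x is the direction in which the jaws open and shut, and the axes are right-handed (so a half turn about z gives the same grasp; the last joint's range is limited). The gripper opens to 87 mm and grips with 3 to 60 N. Pads are 19 mm wide; open, the fingers measure 117 mm over their backs; the gripper's body (75 mm by 190 mm) begins 51 mm behind the grasp point.
Start: joints at [-84.884, 30.224, 82.088, -0, 67.689, -10.227], TCP at [0.165, -0.603, 0.189] pointing down, gripper open.
Joint ranges: [-176.69, 176.69], [-43.24, 126.21], [12.49, 139.97], [-82, 262], [0, 151.66], [-163.58, 163.58]. Speed limits (degrees/s): [159.86, 159.86, 180, 180, 180, 180].

## Interface

Orientations are given as a 3x3 rotation matrix whose columns are the frame's x, y, z axes.
In Python, from rig import read_state, capture, bot gives the robot as it stands.
- The arm moves only by the shell command python3 -m crank 'ROWS' [OPENING]. ROWS is JSON, a list of rows, each a list of 2 entries, a list of its own where there are three numbers: the shift along the tool's x, y, z in cm, then the turn, a rotation vector about the tool's x, y, z in rad. In form: [[[dx, dy, dz], [wx, wy, wz]], ...]. A call has 1 to 12 rows; each row shifts and turns the commanded pose from where the row before left it, along the tool's axes as they then stand; what a row does not reach is not made up. A row lasts 1/10 s, in which the tool goes at most 50 mm and 8.59 degrees, less where a joint would pass 70% of its speed; a pose out of reach is approached as far as the arm can. A call with a gripper value outside its range is refused whole. OPENING is the closure, from -1 (fully open) to 1 (shut), set as the call begins (- or left out, the last holds). The fingers move at their own pace and stop on an object; the grip force is fixed at half the most. Time passes only in rows, so rows that do not move let the fingers close. It gives the time, the measured TCP pose, the force and the opening at its end, in the units of the state.
- read_state(): the state, without advancing time (a new reading comes with each control period).
- capture(name): name is "scene" or "side" or "wrist"; returns a dict with "pixels" (384x512x3 uint8, red, green, blue), "camera_matrix" (3x3 intrinsics, pixels), "R" (3x3) and "t" (3): a world point X has camera coordinates R X + t. Camera axes: x right, y down, z forward; pixel columns grow to the right and rows downward; lengths in m; the calibration is good to about 2 mm. A picture is of the moment at which its call begins. There is no depth.
- bot.hand_in(): hands the job in, once; it reports no verdict.
The state is a dict: "time_s": time; "joint_positions": joint angles; "qvel": joint speeds; "tau": joint torques, N m; "position": TCP position; "tcp_rot": TCP orientation; "force": force on the tool from outside, world axes, zero at the start; "moment": the same for the moment, N m; "opening": opening from 0.0 (shut) to 1.0 (fully open).
Only numpy, scipy, OpenCV 4.12 (cv2) and the standard library are available. Lean on these libraries where they do the work, as an engineer would, in place of code of your own. Each camera call takes 0.05 s, during which the arm holds its last target.

## Working session

There is one attempt and no reset: what is moved stays moved. The work goes in short steps, Python scripts to look and compute and a shell command to move; the robot and the scene stay as the last step left them, time stands still between calls to the robot, and variables do not carry over. Pictures are saved under pics/ and viewed, and the job is handed in when it is done.

```bash
ls; mkdir -p pics; cat > h.py <<'E'
from rig import read_state, capture, bot
import numpy as np, cv2
def snap(n,f,crop=None,s=1):
    c=capture(n); im=c["pixels"][:,:,::-1].copy()
    if crop: x0,y0,x1,y1=crop; im=im[y0:y1,x0:x1]
    if s!=1: im=cv2.resize(im,None,fx=s,fy=s,interpolation=cv2.INTER_CUBIC)
    cv2.imwrite("pics/"+f+".png",im); return c
def ray(c,u,v,z):
    R=np.array(c["R"]);t=np.array(c["t"]);K=np.array(c["camera_matrix"])
    o=-R.T@t; d=R.T@np.linalg.solve(K,[u,v,1.]); return o+d*(z-o[2])/d[2]
def proj(c,X):
    p=np.array(c["camera_matrix"])@(np.array(c["R"])@np.array(X)+np.array(c["t"])); return p[:2]/p[2]
E
python3 - <<'E'
from h import *
for n in ["scene","side","wrist"]:
    c=snap(n,n+"0",s=1.5)
    print(n,-np.array(c["R"]).T@c["t"],np.array(c["R"])[2])
s=read_state()
print({k:np.round(v,3).tolist() for k,v in s.items()})
E
```

```text
pics
scene [-0.42035302  0.62014692  0.95664798] [ 0.64733707 -0.40355243 -0.64660665]
side [0.28171058 1.11425223 0.99559822] [ 0.12389071 -0.74558574 -0.65479233]
wrist [ 0.23433041 -0.58353993  0.38402903] [-0.25668479 -0.06749907 -0.96413526]
{'time_s': 0.15, 'joint_positions': [-84.883, 30.266, 82.138, 0.0, 67.688, -10.227], 'qvel': [-0.04, -0.156, -0.3, 0.033, -0.037, 0.085], 'tau': [0.001, -44.043, -17.684, 0.063, 0.055, -0.0], 'position': [0.165, -0.602, 0.189], 'tcp_rot': [[0.265, -0.964, -0.0], [-0.964, -0.265, 0.002], [-0.002, -0.0, -1.0]], 'force': [-0.508, 0.296, -0.52], 'moment': [-0.01, -0.01, -0.049], 'opening': 1.0}
```

View pics/scene0.png

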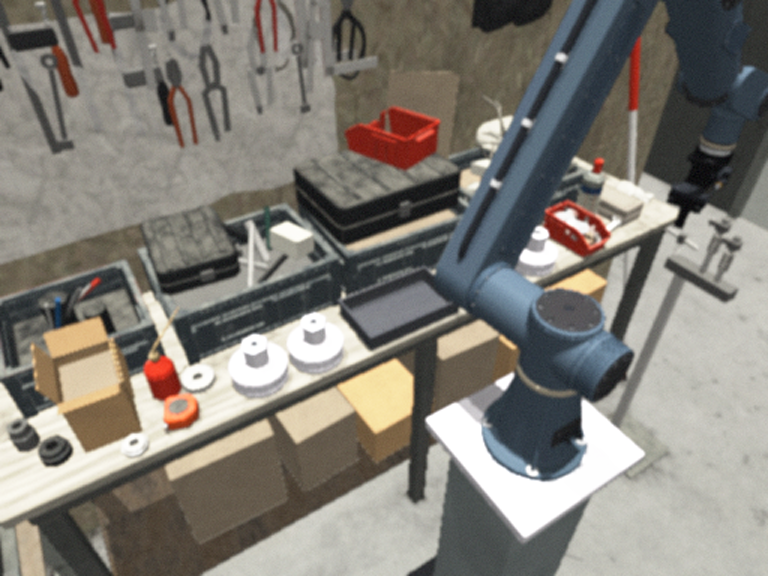

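View pics/side0.png

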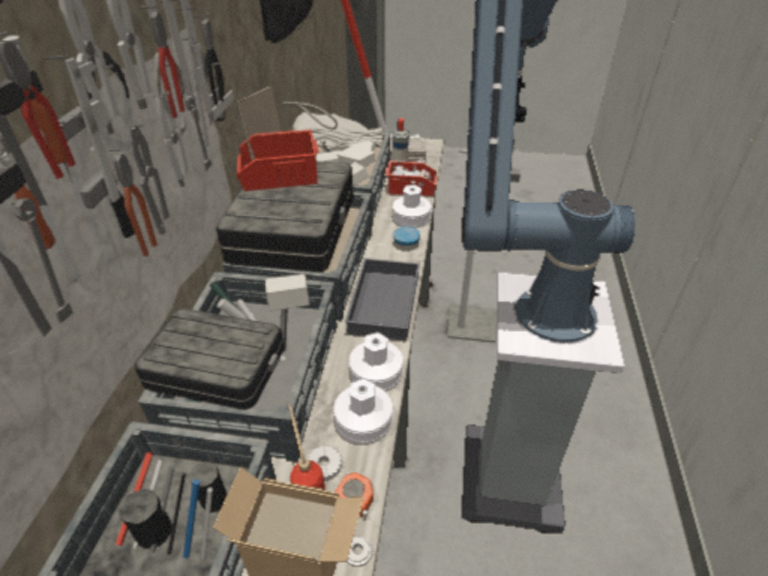

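View pics/wrist0.png

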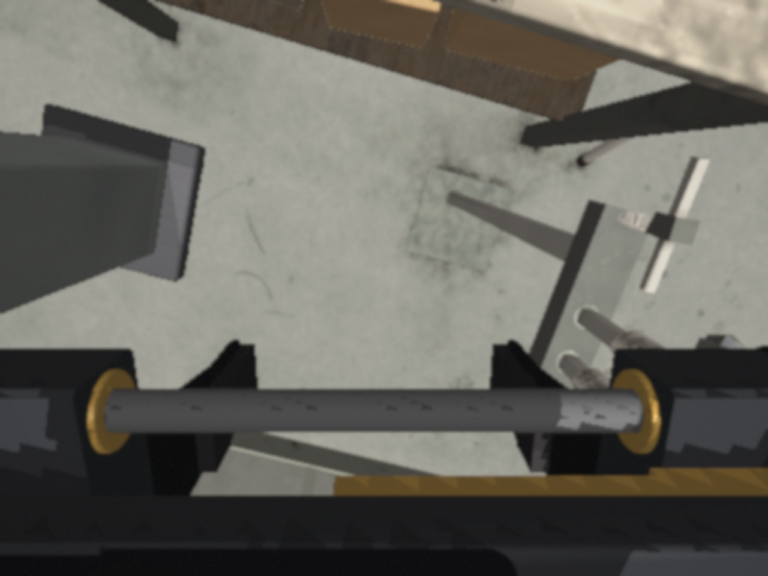

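The scene shows two pots left of the tray, with the gear ring and orange tape measure beyond them. One pot is on the far right, and the side view shows the blue tin between it and the tray. I'll enlarge these areas for pixel readings.

```bash
python3 - <<'E'
from h import *
snap("side","s_a",(190,200,300,330),6)
snap("side","s_b",(220,90,300,190),6)
snap("scene","c_a",(100,180,310,280),3.8)
E
```

```text
(no output)
```

View pics/s_a.png

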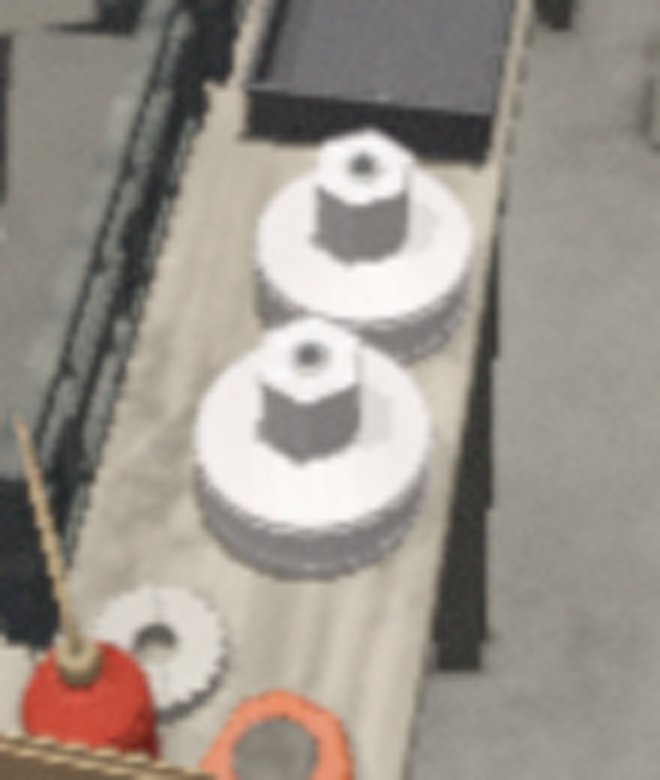

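View pics/s_b.png

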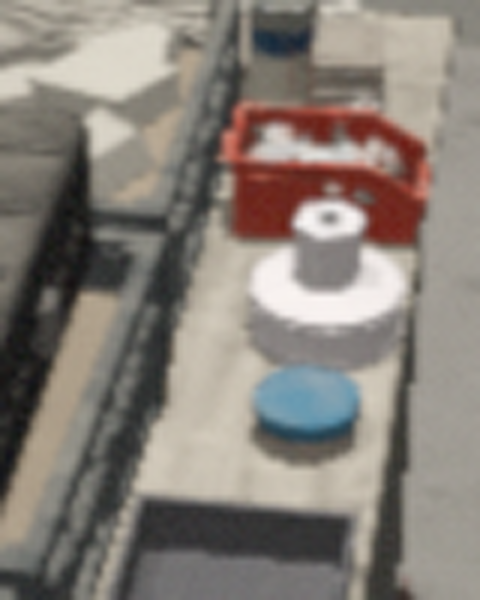

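View pics/c_a.png

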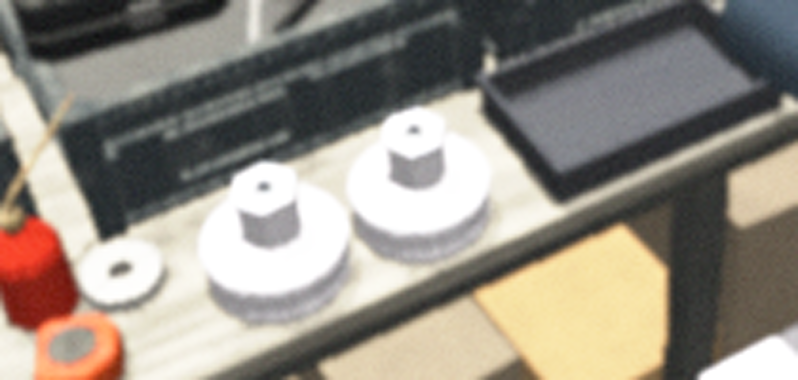

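```bash
python3 - <<'E'
from h import *
S=capture("side");C=capture("scene")
def sa(x,y):return ((x+.5)/6-.5+190,(y+.5)/6-.5+200)
def sb(x,y):return ((x+.5)/6-.5+220,(y+.5)/6-.5+90)
def ca(x,y):return ((x+.5)/3.8-.5+100,(y+.5)/3.8-.5+180)
def r(c,p,z):return np.round(ray(c,*p,z)[:2],4)
print("P1",r(S,sa(310,355),.1),r(C,ca(264,187),.1))
print("P2",r(S,sa(363,163),.1),r(C,ca(413,131),.1))
print("P3",r(S,sb(330,218),.1))
print("tray near corners S",r(S,sa(248,90),.045),r(S,sa(492,108),.045))
print("tray far S", r(S,sb(140,500),.045),r(S,sb(352,515),.045))
print("tray C", r(C,ca(485,82),.045),r(C,ca(558,170),.045),r(C,ca(780,90),.045))
print("tape",r(S,sa(278,745),.035),"gear",r(S,sa(157,640),.018),"tin",r(S,sb(306,402),.035))
print("tape",r(C,ca(78,345),.035),"gear",r(C,ca(121,268),.018))
print("edge", r(S,sa(505,20),0),r(S,sa(437,500),0))
print("redbox front",r(S,sb(236,235),0),r(S,sb(418,240),0))
for nm,pts in dict(P1=[(315,317),(258,345),(262,385),(307,402),(358,380)],P2=[(371,128),(317,152),(320,190),(362,203),(410,185),(410,148)]).items():
    print(nm,[r(S,sa(*p),.104).tolist() for p in pts])
E
```

```text
P1 [0.4419 0.4022] [0.4453 0.4045]
P2 [0.4375 0.2621] [0.4407 0.2665]
P3 [ 0.4321 -0.412 ]
tray near corners S [0.5283 0.1585] [0.3763 0.1516]
tray far S [ 0.5298 -0.0989] [ 0.3792 -0.1039]
tray C [0.5217 0.1527] [0.3792 0.1552] [ 0.3595 -0.0842]
tape [0.4255 0.584 ] gear [0.4994 0.5277] tin [ 0.4297 -0.2501]
tape [0.4218 0.585 ] gear [0.5011 0.5275]
edge [0.3824 0.0209] [0.3736 0.4103]
redbox front [ 0.5268 -0.5418] [ 0.369  -0.5565]
P1 [[0.4433, 0.3801], [0.4691, 0.403], [0.4618, 0.4282], [0.4372, 0.4353], [0.414, 0.4176]]
P2 [[0.4369, 0.2379], [0.464, 0.2613], [0.4571, 0.29], [0.4323, 0.2962], [0.4082, 0.2787], [0.4125, 0.2503]]
```

```bash
cat >> h.py <<'E'
from scipy.spatial.transform import Rotation as Ro
def go(p,yaw=None,rot=None):
    s=read_state();R=np.array(s["tcp_rot"]);d=R.T@(np.array(p)-s["position"])
    out="shift cm %s |%.1f|"%(np.round(d*100,2),np.linalg.norm(d)*100)
    if yaw is not None:
        a=np.radians(yaw);rot=np.array([[np.cos(a),np.sin(a),0],[np.sin(a),-np.cos(a),0],[0,0,-1]])
    if rot is not None: out+=" turn(tool) %s"%np.round(Ro.from_matrix(R.T@rot).as_rotvec(),3)
    print(out,"pos",np.round(s["position"],4),"t",round(s["time_s"],1),"op",round(s["opening"],3),"F",np.round(s["force"],2),"j",np.round(s["joint_positions"],0))
E
python3 -m crank '[[[-2.5,-3.6,-1.25],[0,0,0]],[[-2.5,-3.6,-1.25],[0,0,0]],[[-2.5,-3.6,-1.25],[0,0,0]],[[-2.5,-3.6,-1.25],[0,0,0]],[[-2.5,-3.6,-1.25],[0,0,0]],[[-2.5,-3.6,-1.25],[0,0,0]],[[-2.5,-3.6,-1.25],[0,0,0]],[[-2.5,-3.6,-1.25],[0,0,0]],[[-2.5,-3.6,-1.25],[0,0,0]]]'
python3 -m crank '[[[0,0,0],[0,0,-0.148]],[[0,0,0],[0,0,-0.148]],[[0,0,0],[0,0,-0.148]],[[0,0,0],[0,0,-0.148]],[[0,0,0],[0,0,-0.148]],[[0,0,0],[0,0,-0.148]],[[0,0,0],[0,0,-0.148]],[[0,0,0],[0,0,-0.148]],[[0,0,0],[0,0,-0.148]],[[0,0,0],[0,0,-0.148]],[[0,0,0],[0,0,-0.148]],[[0,0,0],[0,0,-0.148]]]'
python3 -c "
from h import *
go([.43,.2,.3],69.6)"
```

```text
time_s: 1.3
position: [0.4192, -0.2984, 0.3027]
tcp_rot: [[0.264, -0.964, 0.0], [-0.964, -0.264, -0.0], [0.001, -0.0, -1.0]]
force: [0.5, -1.6, -0.2]
opening: 1.0
time_s: 2.5
position: [0.4183, -0.2999, 0.302]
tcp_rot: [[0.887, 0.461, 0.0], [0.461, -0.887, -0.0], [0.0, 0.0, -1.0]]
force: [0.4, -0.2, -0.1]
opening: 1.0
shift cm [ 24.09 -43.82   0.2 ] |50.0| turn(tool) [ 0.    -0.    -0.736] pos [ 0.4183 -0.2999  0.302 ] t 2.5 op 1.0 F [ 0.45 -0.17 -0.1 ] j [-48.  15.  89.   0.  76. -76.]
```

```bash

python3 -m crank '[[[2.2,-4,0],[0,0,0]],[[2.2,-4,0],[0,0,0]],[[2.2,-4,0],[0,0,0]],[[2.2,-4,0],[0,0,0]],[[2.2,-4,0],[0,0,0]],[[2.2,-4,0],[0,0,0]],[[2.2,-4,0],[0,0,0]],[[2.2,-4,0],[0,0,0]],[[2.2,-4,0],[0,0,0]],[[2.2,-4,0],[0,0,0]],[[2.2,-4,0],[0,0,0]]]'
python3 -m crank '[[[0,0,0],[0,0,-0.147]],[[0,0,0],[0,0,-0.147]],[[0,0,0],[0,0,-0.147]],[[0,0,0],[0,0,-0.147]],[[0,0,0],[0,0,-0.147]],[[0,0,0],[0,0,0]]]'
python3 - <<'E'
from h import *
go([.439,.264,.2],69.6)
c=snap("wrist","w1",s=1.5)
for X in [(.439,.264,.104),(.443,.405,.104)]: print(proj(c,X)*1.5)
E
```

```text
time_s: 3.6
position: [0.433, 0.2039, 0.3023]
tcp_rot: [[0.89, 0.456, 0.001], [0.456, -0.89, 0.0], [0.001, 0.0, -1.0]]
force: [0.3, -0.1, -0.7]
opening: 1.001
time_s: 4.2
position: [0.4332, 0.202, 0.302]
tcp_rot: [[0.355, 0.935, 0.0], [0.935, -0.355, -0.0], [0.0, 0.0, -1.0]]
force: [-0.2, 0.6, 0.1]
opening: 0.998
shift cm [ 6.   -1.66 10.2 ] |12.0| turn(tool) [ 0.    -0.    -0.007] pos [0.4332 0.202  0.302 ] t 4.2 op 0.998 F [-0.17  0.57  0.06] j [ 12.  11.  93.  -0.  75. -58.]
[445.14936687 235.89936773]
[611.88711086 179.03204388]
```

View pics/w1.png

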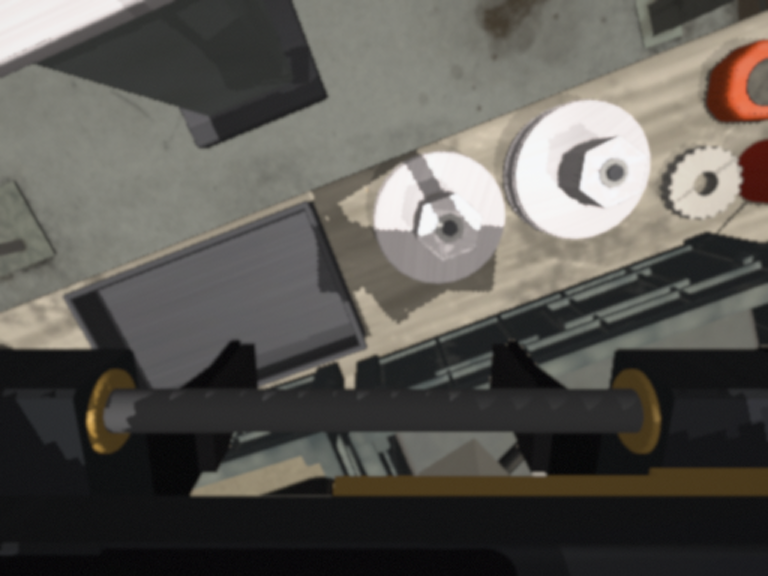

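```bash

python3 - <<'E'
from h import *
c=snap("wrist","w2",(240,60,440,200),4)
for u in [(450,228),(614,172)]: print(ray(c,u[0]/1.5,u[1]/1.5,.104))
E
```

```text
[0.43438964 0.26985979 0.104     ]
[0.43879409 0.40784756 0.104     ]
```

View pics/w2.png

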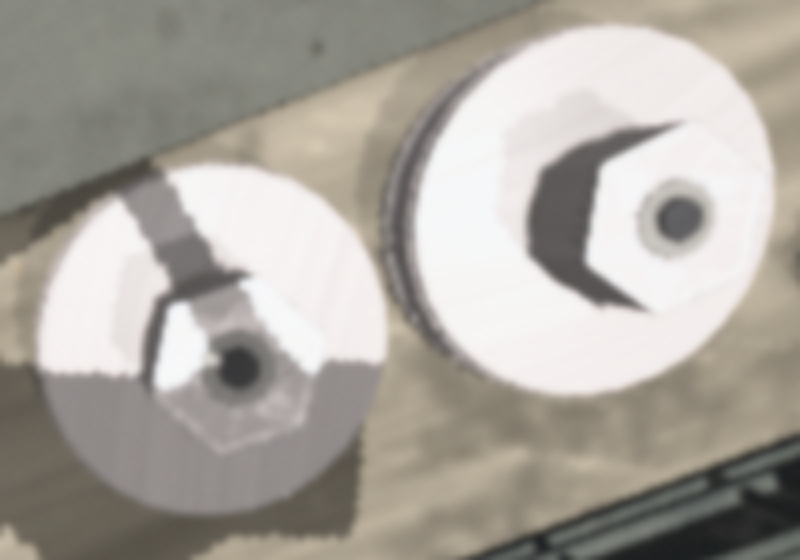

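```bash

python3 - <<'E'
from h import *
c=capture("wrist")
for P in [[(247,271),(175,297),(153,386),(224,454),(304,424),(325,347)],[(683,120),(603,162),(586,260),(652,314),(735,285),(760,185)]]:
    q=np.array([ray(c,(x+.5)/4-.5+240,(y+.5)/4-.5+60,.104)[:2] for x,y in P]); m=q.mean(0)
    a=np.degrees(np.arctan2(*(q-m).T[::-1])); print(m,a%60,np.hypot(*(q-m).T))
E
```

```text
[0.43243804 0.26938429] [36.034437   23.69516662 23.64599894 32.54698052 27.96721807 20.24766171] [0.02841459 0.02887624 0.02724112 0.0286819  0.02869737 0.02729595]
[0.43840041 0.40514046] [39.07724221 31.18364305 34.08497898 35.30246936 29.36269046 31.82290492] [0.02929568 0.02828392 0.02657705 0.02755321 0.02928338 0.02786061]
```

```bash

python3 - <<'E'
from h import *
go([.433,.2695,.2],60)
c=capture("wrist");s=read_state();print(proj(c,s["position"]))
E
```

```text
shift cm [ 6.3  -2.44 10.2 ] |12.2| turn(tool) [ 0.    -0.     0.158] pos [0.4333 0.202  0.302 ] t 4.3 op 0.997 F [0.88 0.05 0.12] j [ 12.  11.  93.   0.  75. -58.]
[249.40593357 225.58624562]
```

```bash

python3 -m crank '[[[2.1,-0.8,3.4],[0,0,0]],[[2.1,-0.8,3.4],[0,0,0]],[[2.1,-0.8,3.4],[0,0,0]],[[0,0,0],[0,0,0.08]],[[0,0,0],[0,0,0.078]],[[0,0,0],[0,0,0]]]'
python3 - <<'E'
from h import *
go([.433,.2695,.2],60)
c=snap("wrist","w3",(160,100,360,250),4)
E
```

```text
time_s: 5.0
position: [0.4331, 0.2696, 0.1995]
tcp_rot: [[0.498, 0.867, -0.001], [0.867, -0.498, -0.0], [-0.001, -0.001, -1.0]]
force: [0.5, 0.1, -0.4]
opening: 1.001
shift cm [-0.01 -0.01 -0.05] |0.1| turn(tool) [-0.001  0.001  0.002] pos [0.4331 0.2696 0.1995] t 5.0 op 1.001 F [ 0.48  0.14 -0.42] j [ 19.  21.  98.   0.  62. -41.]
```

View pics/w3.png

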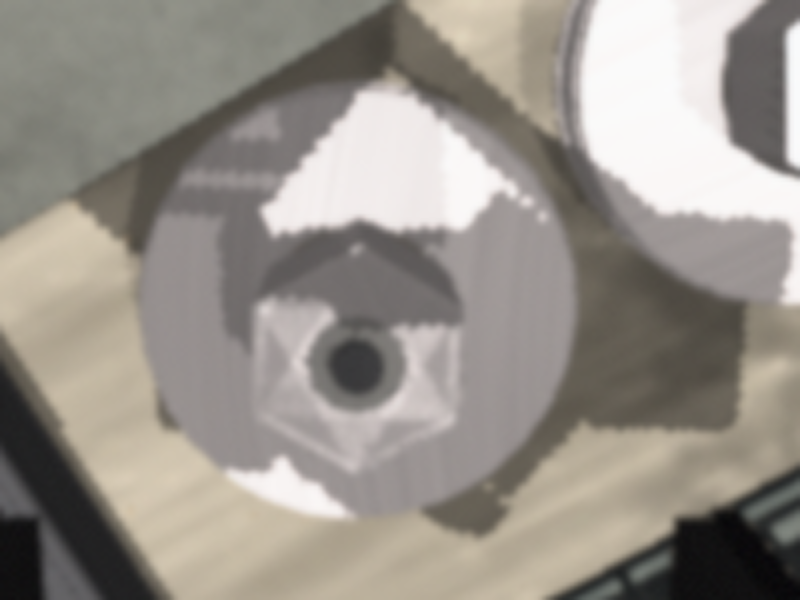

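The picture shows P2's foot with its flats vertical at x≈255 and 460 and its hole at (357,364). The jaw yaw of 60° fits.

```bash

python3 - <<'E'
from h import *
c=capture("wrist");x,y=357.5,364
p=ray(c,(x+.5)/4-.5+160,(y+.5)/4-.5+100,.104);print(p)
go([p[0],p[1],.065],60)
E
```

```text
[0.43376318 0.26891826 0.104     ]
shift cm [-0.03  0.05 13.51] |13.5| turn(tool) [ 0.    -0.     0.004] pos [0.4334 0.2694 0.2001] t 5.1 op 1.004 F [0.09 0.9  0.01] j [ 19.  21.  98.  -0.  62. -41.]
```

```bash

python3 -m crank '[[[0,0,3],[0,0,0]],[[0,0,3],[0,0,0]],[[0,0,3],[0,0,0]],[[0,0,2],[0,0,0]],[[0,0,1.5],[0,0,0]],[[0,0,1],[0,0,0]],[[0,0,0],[0,0,0]],[[0,0,0],[0,0,0]]]' -1
python3 -m crank '[[[0,0,0],[0,0,0]],[[0,0,0],[0,0,0]],[[0,0,0],[0,0,0]],[[0,0,0],[0,0,0]],[[0,0,0],[0,0,0]],[[0,0,0],[0,0,0]]]' 1
python3 -m crank '[[[0,0,-1.5],[0,0,0]],[[0,0,-3],[0,0,0]],[[0,0,-4],[0,0,0]],[[0,0,-4],[0,0,0]],[[0,0,-2.5],[0,0,0]],[[0,0,0],[0,0,0]],[[0,0,0],[0,0,0]],[[0,0,0],[0,0,0]],[[0,0,0],[0,0,0]]]'
python3 - <<'E'
from h import *
f=[]
for i in range(8):
    c=capture("side"); f.append(read_state()["force"])
print(np.mean(f,0),np.std(f,0))
go([.45,.04,.22],60)
snap("side","s1",(160,100,340,330),3)
E
```

```text
time_s: 5.9
position: [0.4338, 0.2694, 0.0654]
tcp_rot: [[0.498, 0.867, 0.001], [0.867, -0.498, 0.0], [0.001, 0.001, -1.0]]
force: [-0.3, -0.2, 0.6]
opening: 1.002
time_s: 6.5
position: [0.4334, 0.2695, 0.0651]
tcp_rot: [[0.498, 0.867, 0.0], [0.867, -0.498, 0.0], [0.0, 0.0, -1.0]]
force: [-0.1, -0.5, 0.9]
opening: 0.57
time_s: 7.4
position: [0.4316, 0.2687, 0.2127]
tcp_rot: [[0.498, 0.867, -0.005], [0.867, -0.498, -0.002], [-0.004, -0.003, -1.0]]
force: [0.3, -0.8, -4.4]
opening: 0.57
[ 0.112284   -0.05497011 -4.93199122] [0.60101902 0.37563731 0.5332873 ]
shift cm [-19.06  12.87  -0.52] |23.0| turn(tool) [-0.     0.     0.003] pos [0.4332 0.2694 0.2148] t 7.8 op 0.569 F [ 0.05 -0.38 -4.95] j [ 19.  20.  97.   0.  64. -41.]
```

View pics/s1.png

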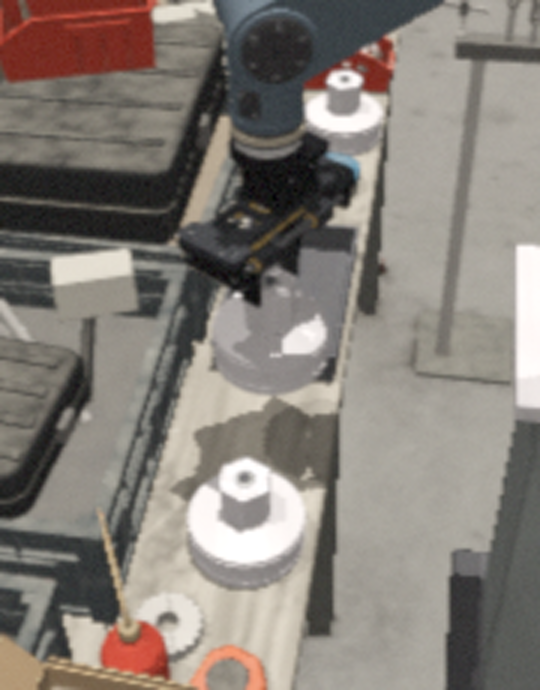

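Weight is 4.93 N, about 0.50 kg, so P2 holds one bushing. Next I carry it over the tray.

```bash

python3 -m crank '[[[-2,1.3,-0.3],[0,0,0]],[[-3.5,2.35,-0.3],[0,0,0]],[[-4,2.7,-0.3],[0,0,0]],[[-4,2.7,0],[0,0,0]],[[-3.5,2.35,0],[0,0,0]],[[-2,1.3,0],[0,0,0]],[[0,0,0],[0,0,-0.13]],[[0,0,0],[0,0,-0.13]],[[0,0,0],[0,0,-0.13]],[[0,0,0],[0,0,-0.13]],[[0,0,0],[0,0,0]],[[0,0,0],[0,0,0]]]'
python3 - <<'E'
from h import *
go([.445,.03,.225],90)
c=snap("wrist","w4",s=1.2)
print([proj(c,(x,y,.045))*1.2 for x in (.375,.53) for y in (-.103,.157)])
E
```

```text
time_s: 9.05
position: [0.4492, 0.0414, 0.2243]
tcp_rot: [[0.004, 1.0, 0.001], [1.0, -0.004, -0.0], [-0.0, 0.001, -1.0]]
force: [0.0, -0.2, -3.0]
opening: 0.568
shift cm [-1.14 -0.41 -0.07] |1.2| turn(tool) [ 0.001  0.    -0.004] pos [0.4492 0.0414 0.2243] t 9.1 op 0.568 F [ 0.04 -0.21 -3.04] j [ -9.  14. 103.   0.  62. -99.]
[array([147.12212647, 131.72736754]), array([418.98755487, 130.99707895]), array([163.04170006, 282.61931297]), array([406.98263872, 281.91943179])]
```

View pics/w4.png

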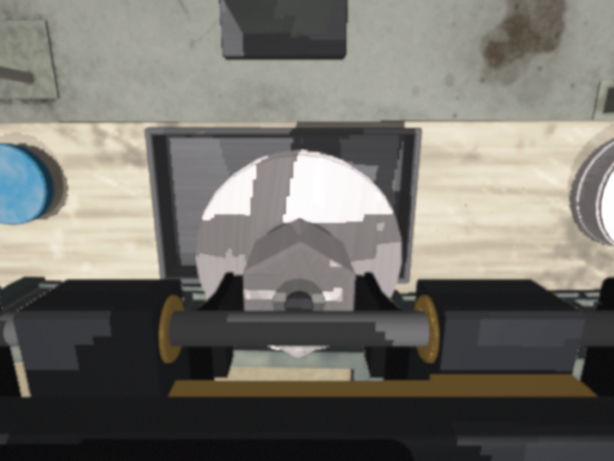

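The picture shows the tray corners at (147,128) and (420,128), matching the estimate. The pot hangs over the tray. I'll tilt now.

```bash
cat > w.py <<'E'
from h import *
f=[]
for i in range(10):
    capture("side"); f.append(read_state()["force"])
print("F",np.round(np.mean(f,0),2),np.round(np.std(f,0)/3,2))
go([.445,.03,.225],90)
E
python3 w.py
python3 -m crank '[[[-2,-0.4,0],[0,0,0]],[[-0.5,0,0],[0,0.08,0]],[[-0.94,0,0],[0,0.145,0]],[[-0.94,0,0],[0,0.145,0]],[[-0.94,0,0],[0,0.145,0]],[[-0.94,0,0],[0,0.145,0]],[[-0.94,0,0],[0,0.145,0]],[[-0.5,0,0],[0,0.08,0]],[[0,0,0],[0,0,0]],[[0,0,0],[0,0,0]],[[0,0,0],[0,0,0]]]'
python3 - <<'E'
from h import *
go([.445,.03,.225],90)
c=snap("side","s2",(160,100,340,330),3)
E
```

```text
F [-0.33 -0.19 -3.33] [0.14 0.18 0.15]
shift cm [-1.14 -0.38 -0.11] |1.2| turn(tool) [-0.    -0.    -0.001] pos [0.4489 0.0414 0.2239] t 9.6 op 0.568 F [-0.61  0.74 -3.25] j [ -9.  14. 104.   0.  62. -99.]
time_s: 10.7
position: [0.4448, -0.0293, 0.2044]
tcp_rot: [[-0.001, 1.0, 0.0], [0.635, 0.001, 0.772], [0.772, 0.001, -0.635]]
force: [0.0, -0.6, -2.8]
opening: 0.569
shift cm [5.36 0.02 3.27] |6.3| turn(tool) [ 0.001 -0.882  0.001] pos [ 0.4448 -0.0293  0.2044] t 10.7 op 0.569 F [ 0.03 -0.61 -2.78] j [ -45.   32.  101.   33.   88. -149.]
```

View pics/s2.png

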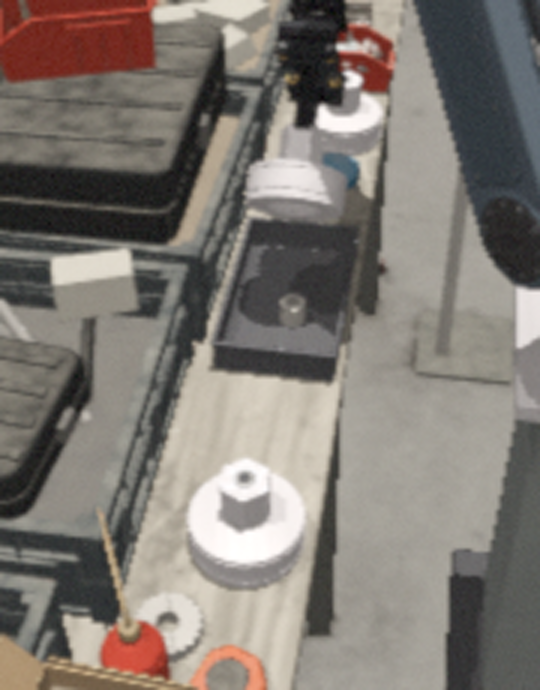

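One bushing stands in the tray at (292,308). It had already dropped out during the carry. I'll tilt the other way to confirm the pot is empty.

```bash

python3 -m crank '[[[0.94,0,0],[0,-0.145,0]],[[0.94,0,0],[0,-0.145,0]],[[0.94,0,0],[0,-0.145,0]],[[0.94,0,0],[0,-0.145,0]],[[0.94,0,0],[0,-0.145,0]],[[0.94,0,0],[0,-0.145,0]],[[0.94,0,0],[0,-0.145,0]],[[0.94,0,0],[0,-0.145,0]],[[0.94,0,0],[0,-0.145,0]],[[0.94,0,0],[0,-0.145,0]],[[0.94,0,0],[0,-0.145,0]],[[0.94,0,0],[0,-0.145,0]]]'
python3 -m crank '[[[0,0,0],[0,0,0]],[[0,0,0],[0,0,0]],[[-0.94,0,0],[0,0.145,0]],[[-0.94,0,0],[0,0.145,0]],[[-0.94,0,0],[0,0.145,0]],[[-0.94,0,0],[0,0.145,0]],[[-0.94,0,0],[0,0.145,0]],[[-0.94,0,0],[0,0.145,0]],[[0,0,0],[0,0,0]],[[0,0,0],[0,0,0]],[[0,0,0],[0,0,0]]]'
python3 w.py
python3 - <<'E'
from h import *
c=snap("side","s3",(160,100,340,330),3)
E
```

```text
time_s: 11.95
position: [0.4442, 0.0717, 0.2141]
tcp_rot: [[0.003, 1.0, 0.004], [0.655, 0.001, -0.756], [-0.756, 0.005, -0.655]]
force: [1.1, -0.6, -4.0]
opening: 0.568
time_s: 13.05
position: [0.4437, 0.0208, 0.2394]
tcp_rot: [[0.001, 1.0, 0.001], [1.0, -0.001, 0.014], [0.014, 0.001, -1.0]]
force: [-0.1, -0.2, -2.6]
opening: 0.568
F [ 0.19  0.17 -3.  ] [0.11 0.21 0.18]
shift cm [0.87 0.02 1.32] |1.6| turn(tool) [-0.001 -0.015  0.   ] pos [0.4448 0.0211 0.238 ] t 13.6 op 0.567 F [ 0.35 -0.52 -2.34] j [ -12.   12.  103.    1.   65. -103.]
```

View pics/s3.png

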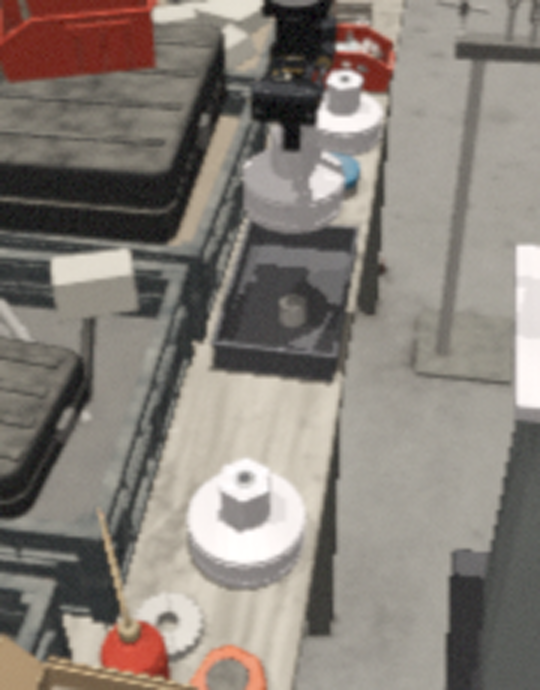

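The pot weighs 3.0 N and is empty. I'll set it down at (0.44, 0.265).

```bash

python3 -m crank '[[[2,0.4,0],[0,-0.015,0]],[[4,0,0],[0,0,0]],[[4.4,0,0],[0,0,0]],[[4.4,0,0],[0,0,0]],[[4,0,0],[0,0,0]],[[3.5,0,0],[0,0,0]],[[2,0,0],[0,0,0]],[[0,0,4],[0,0,0]],[[0,0,4],[0,0,0]],[[0,0,4],[0,0,0]],[[0,0,2],[0,0,0]],[[0,0,1],[0,0,0]]]'
python3 -c "
from h import *
go([.44,.265,.065],90)"
```

```text
time_s: 14.8
position: [0.4476, 0.2632, 0.0862]
tcp_rot: [[0.001, 1.0, -0.004], [1.0, -0.001, -0.001], [-0.001, -0.004, -1.0]]
force: [-0.1, -0.0, -2.5]
opening: 0.564
shift cm [ 0.19 -0.75  2.12] |2.3| turn(tool) [-0.004  0.001 -0.001] pos [0.4476 0.2632 0.0862] t 14.8 op 0.564 F [-0.08 -0.02 -2.49] j [ 18.  31. 102.  -0.  47. -72.]
```

```bash

python3 -m crank '[[[0,-0.7,1],[0,0,0]],[[0,0,0.5],[0,0,0]],[[0,0,0.3],[0,0,0]],[[0,0,0.2],[0,0,0]],[[0,0,0],[0,0,0]],[[0,0,0],[0,0,0]]]'
python3 w.py; python3 -c "
from h import *
snap('side','s4',(190,180,300,330),4)"
```

```text
time_s: 15.4
position: [0.4427, 0.2638, 0.069]
tcp_rot: [[0.001, 1.0, 0.001], [1.0, -0.001, 0.0], [0.0, 0.001, -1.0]]
force: [-0.3, 0.6, -2.2]
opening: 0.568
F [ 0.22  0.05 -2.98] [0.21 0.14 0.19]
shift cm [-23.36   0.32 -15.65] |28.1| turn(tool) [ 0.    -0.    -0.001] pos [0.442  0.2636 0.0686] t 15.9 op 0.568 F [ 1.16 -0.39 -2.96] j [ 18.  33. 104.   0.  43. -72.]
```

View pics/s4.png

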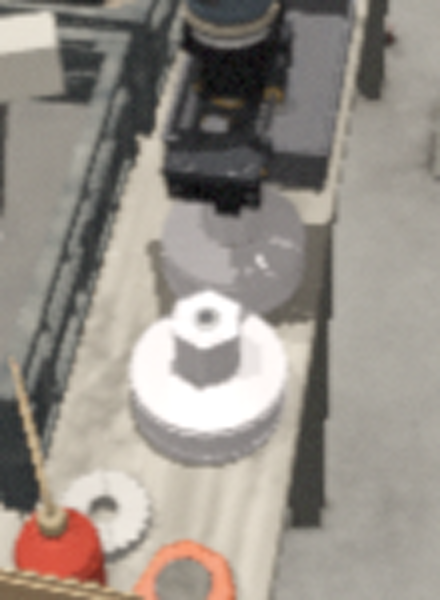

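```bash

python3 -m crank '[[[0,0,0.15],[0,0,0]],[[0,0,0.1],[0,0,0]],[[0,0,0.1],[0,0,0]],[[0,0,0],[0,0,0]],[[0,0,0],[0,0,0]]]'
python3 -m crank '[[[0,0,0],[0,0,0]],[[0,0,0],[0,0,0]],[[0,0,0],[0,0,0]],[[0,0,0],[0,0,0]]]' -1
python3 -m crank '[[[0,0,-3],[0,0,0]],[[0,0,-4],[0,0,0]],[[0,0,-4],[0,0,0]],[[0,0,-3],[0,0,0]],[[0,0,0],[0,0,0]]]'
python3 -c "
from h import *
go([.44,.407,.2],63.5)
c=snap('wrist','w5',s=1.5)"
```

```text
time_s: 16.45
position: [0.4422, 0.2637, 0.0653]
tcp_rot: [[0.001, 1.0, 0.001], [1.0, -0.001, 0.0], [0.0, 0.001, -1.0]]
force: [0.8, 0.9, 1.1]
opening: 0.57
time_s: 16.85
position: [0.4421, 0.2636, 0.0651]
tcp_rot: [[0.001, 1.0, 0.0], [1.0, -0.001, 0.0], [0.0, 0.0, -1.0]]
force: [-0.1, 0.6, 0.0]
opening: 0.841
time_s: 17.35
position: [0.4452, 0.2648, 0.2095]
tcp_rot: [[0.001, 1.0, 0.01], [1.0, -0.001, 0.003], [0.003, 0.01, -1.0]]
force: [1.1, 0.1, 0.3]
opening: 1.003
shift cm [14.22 -0.54  1.  ] |14.3| turn(tool) [ 0.009 -0.006  0.462] pos [0.4452 0.2648 0.2095] t 17.4 op 1.003 F [1.12 0.13 0.31] j [ 18.  20.  96.   0.  63. -72.]
```

View pics/w5.png

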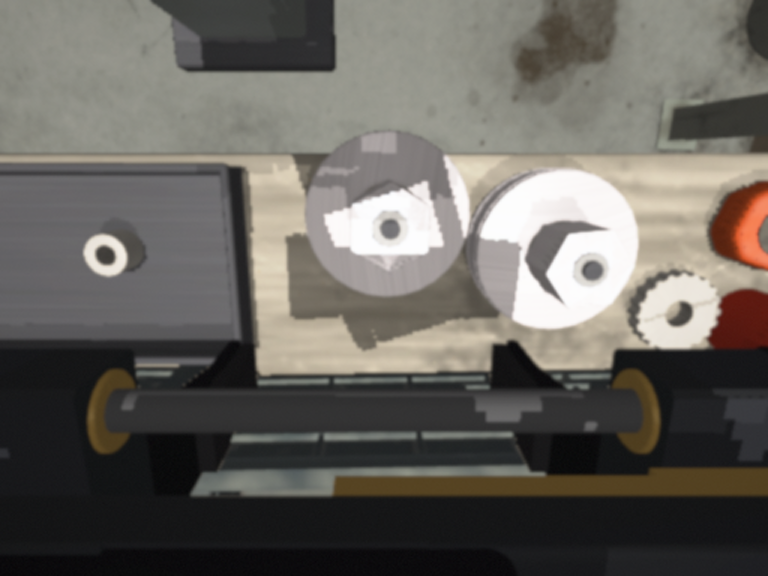

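P2's hole is now at (390,229), about 3 cm from where I released it, so it may have been knocked. I'll measure both pots.

```bash

python3 -c "
from h import *
c=capture('wrist')
for u in [(390,229),(592,270),(105,256)]: print(ray(c,u[0]/1.5,u[1]/1.5,.104 if u[0]>200 else .034))
print(ray(c,240/1.5,165/1.5,.045))
snap('wrist','w6',(200,80,440,230),3.3)
snap('side','s5',(190,180,300,330),4)"
```

```text
[0.40925235 0.27508681 0.104     ]
[0.43581316 0.40621184 0.104     ]
[0.44007813 0.05263758 0.034     ]
[0.37061466 0.1675274  0.045     ]
```

View pics/w6.png

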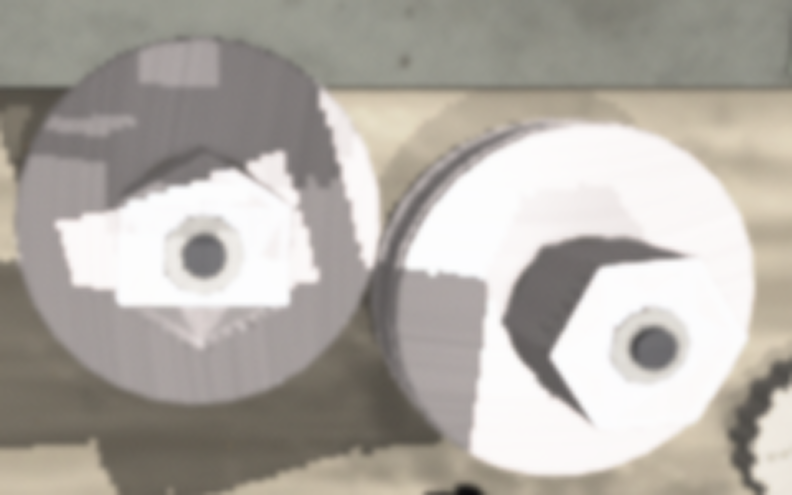

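View pics/s5.png

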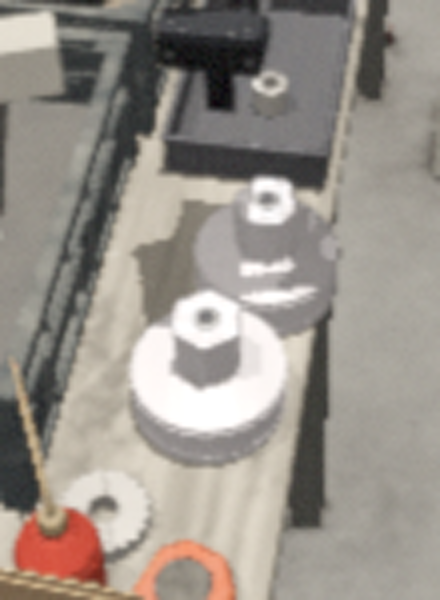

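```bash

python3 -m crank '[[[3.5,-0.1,0],[0,0,0]],[[3.5,-0.1,0],[0,0,0]],[[3.5,-0.1,0.4],[0,0,0]],[[3.6,-0.1,0.5],[0,0,0]],[[0,0,0],[0,0,0.15]],[[0,0,0],[0,0,0.15]],[[0,0,0],[0,0,0.15]],[[0,0,0],[0,0,0]]]'
python3 -c "
from h import *
go([.438,.4065,.2],63.5)
c=snap('wrist','w7',(160,100,360,250),4)"
```

```text
time_s: 18.35
position: [0.437, 0.4041, 0.1938]
tcp_rot: [[0.435, 0.9, -0.004], [0.9, -0.435, -0.002], [-0.004, -0.002, -1.0]]
force: [0.7, -0.5, -0.8]
opening: 1.0
shift cm [ 0.26 -0.02 -0.62] |0.7| turn(tool) [-0.002  0.004  0.012] pos [0.437  0.4041 0.1938] t 18.4 op 1.0 F [ 0.73 -0.48 -0.84] j [ 32.  28.  86.   0.  66. -32.]
```

View pics/w7.png

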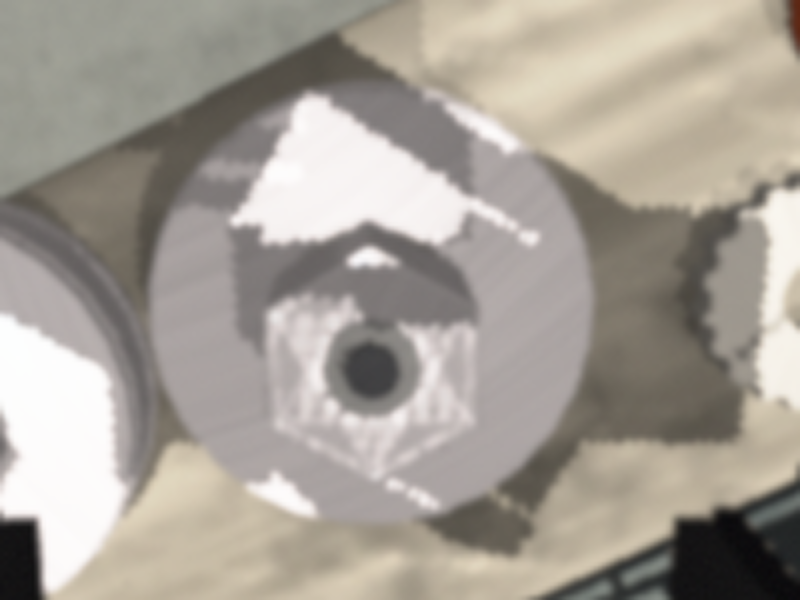

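```bash

python3 - <<'E'
from h import *
c=capture("wrist");x,y=371,369
p=ray(c,(x+.5)/4-.5+160,(y+.5)/4-.5+100,.104);print(p)
go([p[0],p[1],.065],64.2)
E
```

```text
[0.43855649 0.40640724 0.104     ]
shift cm [ 0.29  0.02 12.95] |13.0| turn(tool) [-0.002  0.003  0.003] pos [0.4374 0.4041 0.1945] t 18.4 op 0.999 F [ 0.28 -0.49  0.14] j [ 32.  28.  86.  -0.  66. -32.]
```

```bash

python3 -m crank '[[[0.3,0,3],[0,0,0]],[[0,0,3],[0,0,0]],[[0,0,3],[0,0,0]],[[0,0,2],[0,0,0]],[[0,0,1.5],[0,0,0]],[[0,0,0.5],[0,0,0]],[[0,0,0],[0,0,0]],[[0,0,0],[0,0,0]]]' -1
python3 -m crank '[[[0,0,0],[0,0,0]],[[0,0,0],[0,0,0]],[[0,0,0],[0,0,0]],[[0,0,0],[0,0,0]],[[0,0,0],[0,0,0]],[[0,0,0],[0,0,0]]]' 1
python3 -m crank '[[[0,0,-1.5],[0,0,0]],[[0,0,-3],[0,0,0]],[[0,0,-4],[0,0,0]],[[0,0,-4],[0,0,0]],[[0,0,-2.5],[0,0,0]],[[0,0,0],[0,0,0]],[[0,0,0],[0,0,0]],[[0,0,0],[0,0,0]]]'
python3 w.py
python3 - <<'E'
from h import *
go([.445,.03,.225],64.2)
E
```

```text
time_s: 19.25
position: [0.4399, 0.4076, 0.0666]
tcp_rot: [[0.435, 0.9, 0.001], [0.9, -0.435, 0.001], [0.001, 0.001, -1.0]]
force: [-0.0, -0.4, 0.3]
opening: 1.0
time_s: 19.85
position: [0.4391, 0.4069, 0.0661]
tcp_rot: [[0.435, 0.9, -0.001], [0.9, -0.435, -0.001], [-0.001, -0.0, -1.0]]
force: [-1.0, -1.5, 1.6]
opening: 0.568
time_s: 20.65
position: [0.4372, 0.406, 0.2128]
tcp_rot: [[0.436, 0.9, -0.006], [0.9, -0.436, -0.004], [-0.006, -0.004, -1.0]]
force: [-0.4, 0.0, -6.3]
opening: 0.57
F [-0.08 -0.09 -6.38] [0.24 0.15 0.21]
shift cm [-33.72  16.94  -0.9 ] |37.7| turn(tool) [-0.     0.    -0.451] pos [0.4395 0.4073 0.2159] t 21.1 op 0.566 F [ 0.68  0.21 -6.47] j [ 32.  27.  84.  -0.  69. -32.]
shift cm [-33.72  16.94  -0.9 ] |37.7| turn(tool) [-0.     0.    -0.001] pos [0.4395 0.4073 0.2159] t 21.1 op 0.566 F [ 0.68  0.21 -6.47] j [ 32.  27.  84.  -0.  69. -32.]
```

6.38 N means two bushings in P1. I'll carry it gently so nothing falls early.

```bash

python3 -m crank '[[[-0.45,0.22,-0.3],[0,0,0]],[[-0.9,0.45,-0.3],[0,0,0]],[[-1.35,0.67,-0.3],[0,0,0]],[[-1.8,0.9,0],[0,0,0]],[[-2.25,1.12,0],[0,0,0]],[[-2.7,1.35,0],[0,0,0]],[[-2.7,1.35,0],[0,0,0]],[[-2.7,1.35,0],[0,0,0]],[[-2.7,1.35,0],[0,0,0]],[[-2.7,1.35,0],[0,0,0]],[[-2.7,1.35,0],[0,0,0]],[[-2.7,1.35,0],[0,0,0]]]'
python3 -m crank '[[[-2.7,1.35,0],[0,0,0]],[[-2.25,1.12,0],[0,0,0]],[[-1.8,0.9,0],[0,0,0]],[[-1.1,0.55,0],[0,0,0]],[[-0.45,0.22,0],[0,0,0]],[[0,0,0],[0,0,0]],[[0,0,0],[0,0,-0.09]],[[0,0,0],[0,0,-0.09]],[[0,0,0],[0,0,-0.09]],[[0,0,0],[0,0,-0.09]],[[0,0,0],[0,0,-0.09]],[[0,0,0],[0,0,0]]]'
python3 w.py; python3 -c "
from h import *
snap('side','s6',(160,100,340,330),3)"
```

```text
time_s: 22.35
position: [0.4424, 0.1184, 0.2258]
tcp_rot: [[0.436, 0.9, 0.001], [0.9, -0.436, -0.001], [-0.0, 0.001, -1.0]]
force: [0.1, -0.0, -5.8]
opening: 0.565
time_s: 23.55
position: [0.4439, 0.029, 0.225]
tcp_rot: [[-0.0, 1.0, -0.0], [1.0, 0.0, 0.001], [0.001, -0.0, -1.0]]
force: [0.4, -0.4, -6.1]
opening: 0.57
F [-0.16 -0.06 -6.03] [0.19 0.12 0.15]
shift cm [0.21 0.09 0.  ] |0.2| turn(tool) [-0.    -0.    -0.001] pos [0.4441 0.0279 0.225 ] t 24.1 op 0.568 F [ 0.05 -0.29 -5.82] j [ -11.   13.  104.    0.   62. -101.]
```

View pics/s6.png

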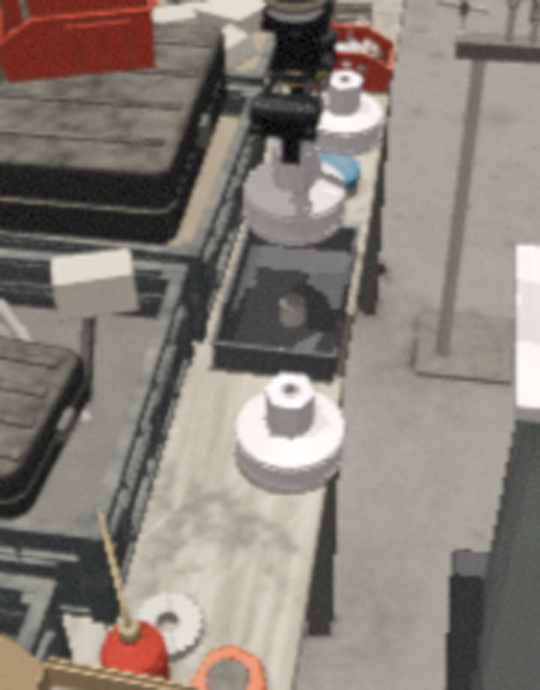

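```bash

python3 -m crank '[[[-0.5,0,0],[0,0.08,0]],[[-0.94,0,0],[0,0.145,0]],[[-0.94,0,0],[0,0.145,0]],[[-0.94,0,0],[0,0.145,0]],[[-0.94,0,0],[0,0.145,0]],[[-0.94,0,0],[0,0.145,0]],[[-0.5,0,0],[0,0.08,0]],[[0,0,0],[0,0,0]],[[0,0,0],[0,0,0]],[[0,0,0],[0,0,0]],[[0,0,0],[0,0,0]],[[0,0,0],[0,0,0]]]'
python3 w.py
python3 -m crank '[[[0.94,0,0],[0,-0.145,0]],[[0.94,0,0],[0,-0.145,0]],[[0.94,0,0],[0,-0.145,0]],[[0.94,0,0],[0,-0.145,0]],[[0.94,0,0],[0,-0.145,0]],[[0.94,0,0],[0,-0.145,0]],[[0.94,0,0],[0,-0.145,0]],[[0.94,0,0],[0,-0.145,0]],[[0.94,0,0],[0,-0.145,0]],[[0.94,0,0],[0,-0.145,0]],[[0.94,0,0],[0,-0.145,0]],[[0.94,0,0],[0,-0.145,0]]]'
python3 -m crank '[[[0,0,0],[0,0,0]],[[0,0,0],[0,0,0]],[[0,0,0],[0,0,0]],[[-0.94,0,0],[0,0.145,0]],[[-0.94,0,0],[0,0.145,0]],[[-0.94,0,0],[0,0.145,0]],[[-0.94,0,0],[0,0.145,0]],[[-0.94,0,0],[0,0.145,0]],[[-0.94,0,0],[0,0.145,0]],[[0,0,0],[0,0,0]],[[0,0,0],[0,0,0]],[[0,0,0],[0,0,0]]]'
python3 w.py
python3 - <<'E'
from h import *
c=snap("side","s7",(160,100,340,330),3)
E
```

```text
time_s: 25.3
position: [0.4441, -0.0227, 0.2056]
tcp_rot: [[-0.002, 1.0, 0.0], [0.635, 0.001, 0.772], [0.772, 0.002, -0.635]]
force: [0.1, -0.0, -3.9]
opening: 0.568
F [-0.2  -0.16 -4.66] [0.17 0.15 0.15]
shift cm [4.96 0.09 2.86] |5.7| turn(tool) [ 0.    -0.885 -0.001] pos [ 0.444  -0.0235  0.2047] t 25.8 op 0.568 F [ 0.48  0.45 -4.61] j [ -45.   32.  102.   33.   87. -149.]
time_s: 27.0
position: [0.4428, 0.0773, 0.2131]
tcp_rot: [[0.003, 1.0, -0.002], [0.655, -0.003, -0.756], [-0.756, 0.0, -0.655]]
force: [0.0, 0.1, -3.8]
opening: 0.562
time_s: 28.2
position: [0.4429, 0.0272, 0.2401]
tcp_rot: [[0.001, 1.0, 0.0], [1.0, -0.001, 0.014], [0.014, 0.0, -1.0]]
force: [-1.3, -0.1, -2.7]
opening: 0.567
F [-0.2  -0.14 -3.08] [0.14 0.08 0.18]
shift cm [0.21 0.09 1.42] |1.4| turn(tool) [-0.    -0.015  0.   ] pos [0.4441 0.0276 0.2391] t 28.7 op 0.566 F [-0.42  0.09 -2.56] j [ -12.   12.  103.    1.   65. -102.]
```

View pics/s7.png

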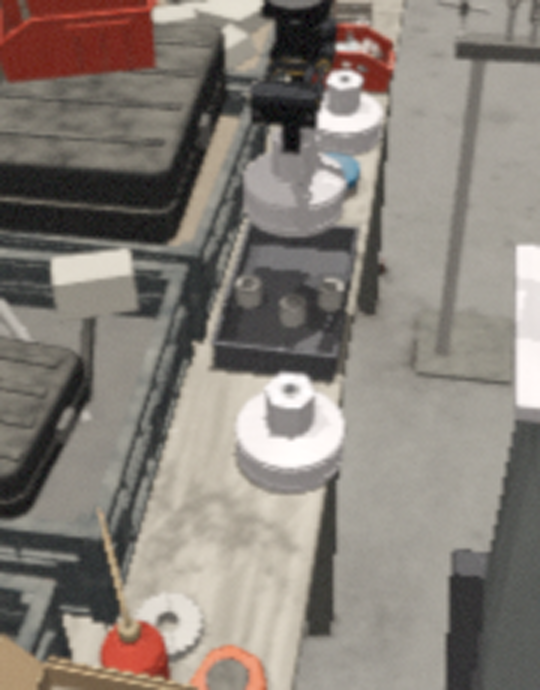

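Three bushings stand in the tray and P1 is empty at 3.08 N. I'll set P1 back at (0.445, 0.405) as the base.

```bash

python3 -m crank '[[[2,0,0],[0,-0.015,0]],[[3.5,0,0],[0,0,0]],[[4.4,0,0],[0,0,0]],[[4.4,0,0],[0,0,0]],[[4.4,0,0],[0,0,0]],[[4.4,0,0],[0,0,0]],[[4.4,0,0],[0,0,0]],[[4,0,0],[0,0,0]],[[3.2,0,0],[0,0,0]],[[2,0,0],[0,0,0]],[[1,0,0],[0,0,0]],[[0,0,0],[0,0,0]]]'
python3 -m crank '[[[0,0,4],[0,0,0]],[[0,0,4],[0,0,0]],[[0,0,4],[0,0,0]],[[0,0,2.5],[0,0,0]],[[0,0,1.3],[0,0,0]],[[0,0,0.6],[0,0,0]],[[0,0,0.3],[0,0,0]],[[0,0,0],[0,0,0]],[[0,0,0],[0,0,0]]]'
python3 w.py
```

```text
time_s: 29.95
position: [0.4442, 0.4049, 0.2391]
tcp_rot: [[-0.001, 1.0, -0.0], [1.0, 0.001, -0.0], [-0.0, -0.0, -1.0]]
force: [-0.2, -1.1, -3.2]
opening: 0.566
time_s: 30.85
position: [0.4454, 0.4047, 0.074]
tcp_rot: [[0.001, 1.0, 0.002], [1.0, -0.001, 0.001], [0.001, 0.002, -1.0]]
force: [-0.1, 0.5, -2.8]
opening: 0.562
F [-0.05  0.02 -2.97] [0.14 0.11 0.18]
shift cm [-37.42   0.09 -15.24] |40.4| turn(tool) [ 0.     0.    -0.001] pos [0.4444 0.4042 0.0726] t 31.4 op 0.567 F [ 0.24 -0.19 -3.31] j [ 32.  37.  91.  -0.  52. -58.]
```

```bash

python3 -m crank '[[[0,0,0.3],[0,0,0]],[[0,0,0.2],[0,0,0]],[[0,0,0.1],[0,0,0]],[[0,0,0.1],[0,0,0]],[[0,0,0],[0,0,0]],[[0,0,0],[0,0,0]]]'
python3 -m crank '[[[0,0,0],[0,0,0]],[[0,0,0],[0,0,0]],[[0,0,0],[0,0,0]],[[0,0,0],[0,0,0]],[[0,0,0],[0,0,0]]]' -1
python3 -m crank '[[[0,0,-3],[0,0,0]],[[0,0,-4],[0,0,0]],[[0,0,-4],[0,0,0]],[[0,0,-3],[0,0,0]],[[-4,1,0],[0,0,0]],[[-4,1,0],[0,0,0]],[[-4,1,0],[0,0,0]],[[0,0,0],[0,0,0]],[[0,0,0],[0,0,0]]]'
python3 -c "
from h import *
go([.41,.275,.2],90)
c=snap('wrist','w8',s=1.5)"
```

```text
time_s: 31.95
position: [0.445, 0.4046, 0.067]
tcp_rot: [[0.001, 1.0, 0.002], [1.0, -0.001, 0.001], [0.001, 0.002, -1.0]]
force: [-1.1, 0.5, 5.2]
opening: 0.564
time_s: 32.45
position: [0.4444, 0.4041, 0.0654]
tcp_rot: [[0.001, 1.0, -0.0], [1.0, -0.001, -0.0], [-0.0, -0.0, -1.0]]
force: [-0.0, -0.4, -0.1]
opening: 0.928
time_s: 33.35
position: [0.4745, 0.2835, 0.2056]
tcp_rot: [[0.003, 1.0, -0.0], [1.0, -0.003, 0.001], [0.001, -0.0, -1.0]]
force: [0.2, -0.2, 1.1]
opening: 1.0
shift cm [-0.88 -6.45  0.57] |6.5| turn(tool) [-0.    -0.001 -0.003] pos [0.4745 0.2835 0.2056] t 33.4 op 1.0 F [ 0.16 -0.18  1.1 ] j [ 19.  24.  91.   0.  65. -71.]
```

View pics/w8.png

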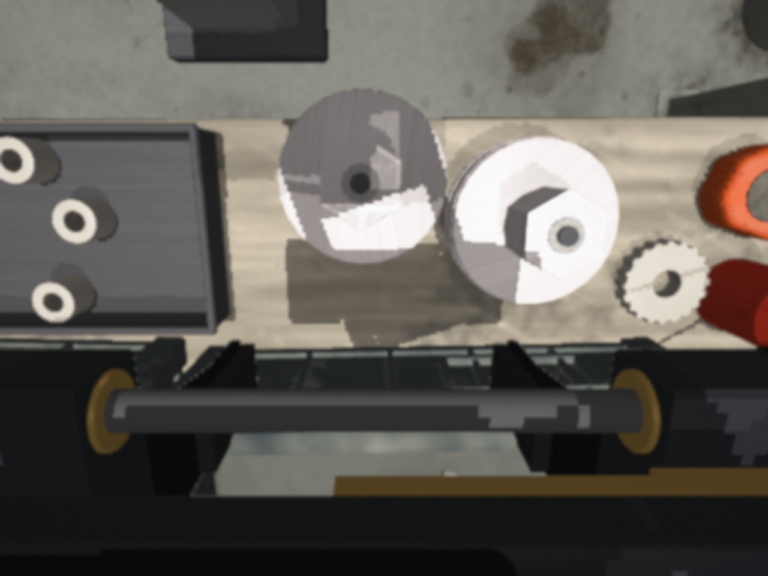

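```bash

python3 -c "
from h import *
c=capture('wrist')
for u in [(360,183),(567,236)]: print(ray(c,u[0]/1.5,u[1]/1.5,.104))
p=ray(c,360/1.5,183/1.5,.104)
go([p[0],p[1],.19],90)"
```

```text
[0.41117203 0.27654322 0.104     ]
[0.4438654 0.4070351 0.104    ]
shift cm [-0.84 -6.3   1.56] |6.5| turn(tool) [-0.    -0.001 -0.   ] pos [0.4742 0.2849 0.2056] t 33.5 op 0.998 F [-0.72 -1.23  0.12] j [ 19.  24.  91.   0.  65. -71.]
```

```bash

python3 -m crank '[[[-0.4,-3.1,0.5],[0,0,0]],[[-0.4,-3.2,0.5],[0,0,0]],[[0,0,0],[0,0,0]],[[0,0,0],[0,0,0]]]'
python3 -c "
from h import *
go([.411,.276,.2],90)
c=snap('wrist','w9',(160,100,360,250),4)"
```

```text
time_s: 33.85
position: [0.4107, 0.2774, 0.1957]
tcp_rot: [[-0.002, 1.0, 0.001], [1.0, 0.002, 0.0], [0.0, 0.001, -1.0]]
force: [0.7, 0.1, -0.1]
opening: 1.0
shift cm [-0.14  0.03 -0.43] |0.5| turn(tool) [ 0.001 -0.     0.002] pos [0.4107 0.2774 0.1957] t 33.9 op 1.0 F [ 0.72  0.1  -0.05] j [ 21.  20. 100.   0.  60. -69.]
```

View pics/w9.png

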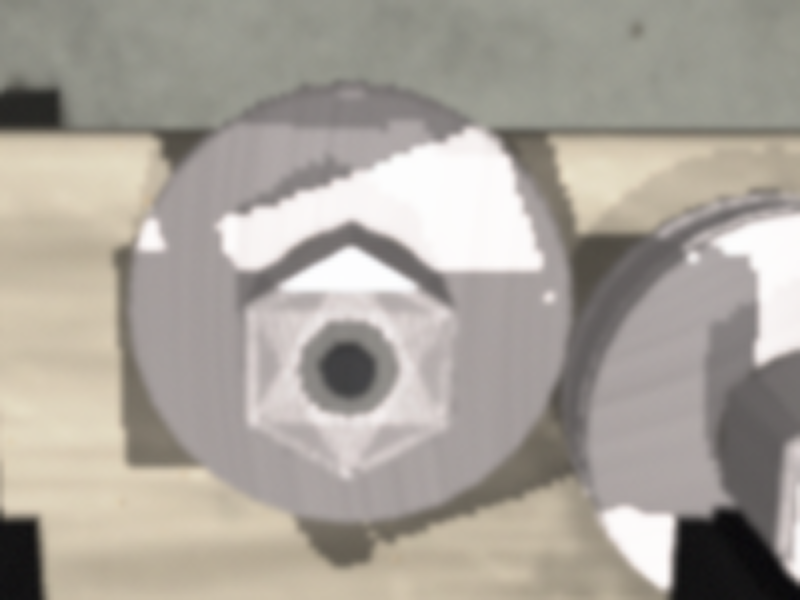

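```bash

python3 - <<'E'
from h import *
c=capture("wrist");x,y=348,370
p=ray(c,(x+.5)/4-.5+160,(y+.5)/4-.5+100,.104);print(p)
go([p[0],p[1],.065],90)
E
```

```text
[0.4130811  0.27566458 0.104     ]
shift cm [-0.18  0.03 13.1 ] |13.1| turn(tool) [ 0.002 -0.001  0.001] pos [0.4125 0.2774 0.196 ] t 34.0 op 1.0 F [ 0.73 -0.56  0.18] j [ 21.  20. 100.   0.  60. -69.]
```

```bash

python3 -m crank '[[[-0.2,0,3],[0,0,0]],[[0,0,3],[0,0,0]],[[0,0,3],[0,0,0]],[[0,0,2],[0,0,0]],[[0,0,1.5],[0,0,0]],[[0,0,0.6],[0,0,0]],[[0,0,0],[0,0,0]],[[0,0,0],[0,0,0]]]' -1
python3 -m crank '[[[0,0,0],[0,0,0]],[[0,0,0],[0,0,0]],[[0,0,0],[0,0,0]],[[0,0,0],[0,0,0]],[[0,0,0],[0,0,0]],[[0,0,0],[0,0,0]]]' 1
python3 -m crank '[[[0,0,-1.5],[0,0,0]],[[0,0,-3],[0,0,0]],[[0,0,-4],[0,0,0]],[[0,0,-4],[0,0,0]],[[0,0,-4],[0,0,0]],[[0,0,-2],[0,0,0]],[[0,0,0],[0,0,0]],[[0,0,0],[0,0,0]],[[0,0,0],[0,0,0]]]'
python3 w.py
python3 - <<'E'
from h import *
go([.4444,.4045,.25],90)
snap("wrist","w10",s=1.5)
E
```

```text
time_s: 34.75
position: [0.4124, 0.2746, 0.0651]
tcp_rot: [[0.001, 1.0, 0.001], [1.0, -0.001, 0.001], [0.001, 0.001, -1.0]]
force: [-0.1, 0.4, -0.0]
opening: 1.003
time_s: 35.35
position: [0.4113, 0.2744, 0.0647]
tcp_rot: [[0.001, 1.0, 0.0], [1.0, -0.001, 0.0], [0.0, 0.0, -1.0]]
force: [0.2, 1.8, 1.2]
opening: 0.571
time_s: 36.25
position: [0.4095, 0.2735, 0.2474]
tcp_rot: [[0.001, 1.0, -0.005], [1.0, -0.001, -0.002], [-0.002, -0.005, -1.0]]
force: [-1.0, -0.5, -3.8]
opening: 0.571
F [ 0.01 -0.08 -3.11] [0.14 0.15 0.2 ]
shift cm [-24.41   3.39   2.45] |24.8| turn(tool) [-0.     0.    -0.001] pos [0.4113 0.2742 0.2495] t 36.8 op 0.567 F [ 0.6  -0.2  -2.78] j [ 21.  16.  96.   0.  68. -69.]
shift cm [13.04  3.3  -0.05] |13.4| turn(tool) [-0.     0.    -0.001] pos [0.4113 0.2742 0.2495] t 36.8 op 0.567 F [ 0.6  -0.2  -2.78] j [ 21.  16.  96.   0.  68. -69.]
```

View pics/w10.png

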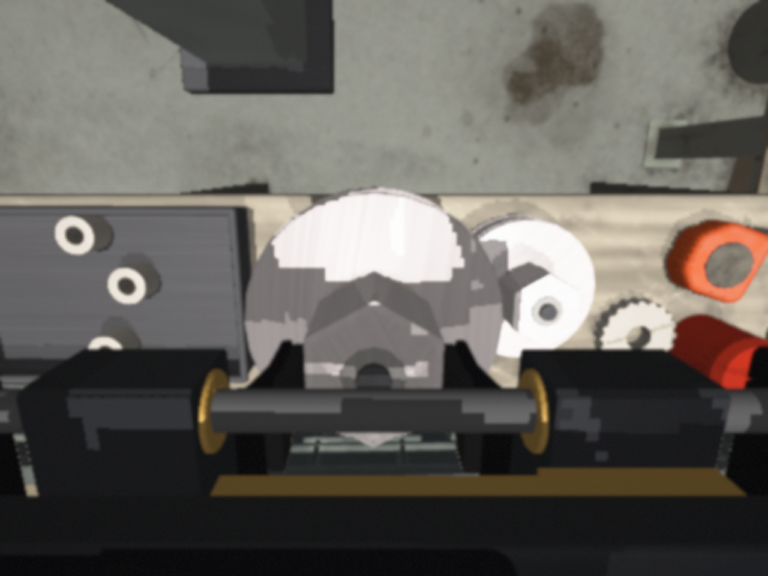

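```bash

python3 -m crank '[[[2.6,0.7,0],[0,0,0]],[[3.5,0.9,0],[0,0,0]],[[3.5,0.9,0],[0,0,0]],[[2.4,0.6,0],[0,0,0]],[[1,0.2,0],[0,0,0]],[[0,0,0],[0,0,0]],[[0,0,0],[0,0,0]]]'
python3 - <<'E'
from h import *
go([.4444,.4045,.119],90)
c=snap("side","s8",(180,190,310,340),4)
C=snap("scene","c8",(130,180,290,300),4)
E
```

```text
time_s: 37.5
position: [0.4437, 0.403, 0.2492]
tcp_rot: [[0.001, 1.0, -0.001], [1.0, -0.001, -0.002], [-0.002, -0.001, -1.0]]
force: [0.2, -0.3, -2.9]
opening: 0.567
shift cm [ 0.17  0.09 13.02] |13.0| turn(tool) [-0.001  0.002 -0.001] pos [0.4437 0.403  0.2492] t 37.5 op 0.567 F [ 0.23 -0.3  -2.91] j [ 32.  25.  82.  -0.  74. -58.]
```

View pics/s8.png

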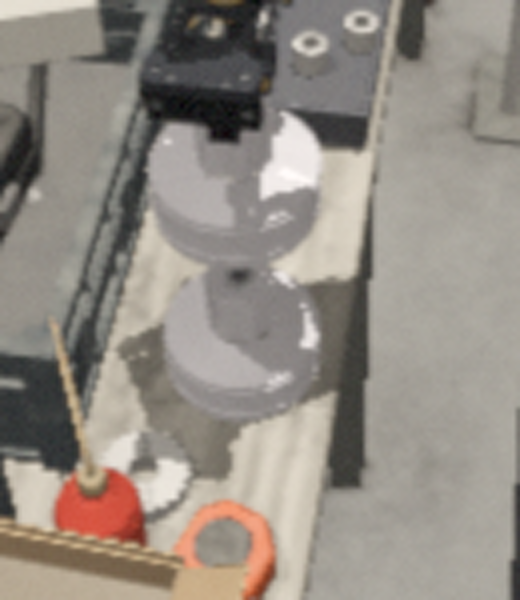

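View pics/c8.png

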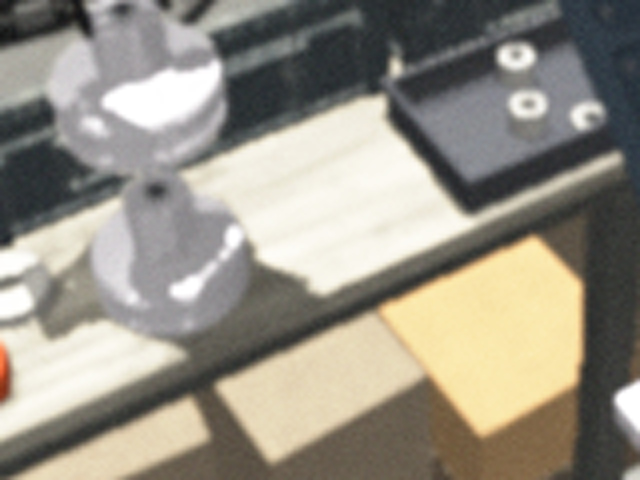

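```bash

python3 - <<'E'
from h import *
c=capture("side");C=capture("scene")
print(ray(c,240.5/4-.5+180,272.5/4-.5+190,.104),ray(C,155.5/4-.5+130,188.5/4-.5+180,.104))
go([.4444,.4045,.119],90)
E
python3 -m crank '[[[0.1,0,3],[0,0,0]],[[0,0,3],[0,0,0]],[[0,0,2],[0,0,0]],[[0,0,1],[0,0,0]],[[0,0,1],[0,0,0]],[[0,0,1],[0,0,0]],[[0,0,0],[0,0,0]],[[0,0,0],[0,0,0]]]'
python3 w.py
```

```text
[0.44700849 0.40179172 0.104     ] [0.45192735 0.40365405 0.104     ]
shift cm [ 0.15  0.02 13.08] |13.1| turn(tool) [-0.     0.    -0.002] pos [0.4442 0.403  0.2498] t 37.7 op 0.567 F [ 0.58 -0.64 -3.  ] j [ 32.  25.  82.  -0.  74. -58.]
time_s: 38.5
position: [0.4448, 0.4054, 0.1401]
tcp_rot: [[0.001, 1.0, 0.001], [1.0, -0.001, 0.0], [0.0, 0.001, -1.0]]
force: [0.2, 0.0, -1.9]
opening: 0.573
F [ 0.23 -0.18 -2.99] [0.22 0.16 0.15]
shift cm [-37.52   0.08  -8.53] |38.5| turn(tool) [ 0.    -0.    -0.001] pos [0.4445 0.4052 0.1398] t 39.0 op 0.57 F [ 0.41  0.37 -3.13] j [ 32.  32.  88.  -0.  60. -58.]
```

Mouth is past the foot top with no contact. I'll continue down and watch the force.

```bash

python3 -m crank '[[[0,0,0.6],[0,0,0]],[[0,0,0.6],[0,0,0]],[[0,0,0.4],[0,0,0]],[[0,0,0],[0,0,0]],[[0,0,0],[0,0,0]]]'
python3 -m crank '[[[0,0,0.2],[0,0,0]],[[0,0,0.15],[0,0,0]],[[0,0,0.1],[0,0,0]],[[0,0,0],[0,0,0]],[[0,0,0],[0,0,0]]]'
```

```text
time_s: 39.5
position: [0.4443, 0.4051, 0.1233]
tcp_rot: [[0.001, 1.0, -0.0], [1.0, -0.001, -0.0], [-0.0, -0.0, -1.0]]
force: [-0.2, 0.2, -3.0]
opening: 0.574
time_s: 40.0
position: [0.4446, 0.4053, 0.1195]
tcp_rot: [[0.001, 1.0, 0.001], [1.0, -0.001, 0.0], [0.0, 0.001, -1.0]]
force: [0.3, -0.3, -0.1]
opening: 0.571
```

Contact comes at TCP z 0.1195, the expected 0.119. I'll release, back off and look.

```bash

python3 -m crank '[[[0,0,0.1],[0,0,0]],[[0,0,0],[0,0,0]],[[0,0,0],[0,0,0]]]'
python3 -m crank '[[[0,0,0],[0,0,0]],[[0,0,0],[0,0,0]],[[0,0,0],[0,0,0]],[[0,0,0],[0,0,0]],[[0,0,0],[0,0,0]]]' -1
python3 -m crank '[[[0,0,-3],[0,0,0]],[[0,0,-4],[0,0,0]],[[0,0,-4],[0,0,0]],[[0,0,-4],[0,0,0]],[[-4,0.5,0],[0,0,0]],[[-4,0.5,0],[0,0,0]],[[-4,0.5,0],[0,0,0]],[[-4,0.5,0],[0,0,0]],[[-4,0,0],[0,0,0]],[[-4,0,0],[0,0,0]],[[0,0,0],[0,0,0]]]'
python3 - <<'E'
from h import *
go([.44,-.25,.27],-90)
c=snap("side","s9",(180,90,310,340),2.4)
C=snap("scene","c9",(100,160,290,300),4)
E
```

```text
time_s: 40.3
position: [0.4448, 0.4053, 0.1192]
tcp_rot: [[0.001, 1.0, 0.001], [1.0, -0.001, 0.0], [0.0, 0.001, -1.0]]
force: [-1.6, -0.6, 5.4]
opening: 0.569
time_s: 40.8
position: [0.4444, 0.4051, 0.1179]
tcp_rot: [[0.001, 1.0, -0.0], [1.0, -0.001, -0.0], [-0.0, -0.0, -1.0]]
force: [-0.4, -0.1, 0.2]
opening: 0.933
time_s: 41.9
position: [0.4641, 0.1612, 0.2681]
tcp_rot: [[0.006, 1.0, -0.001], [1.0, -0.006, -0.002], [-0.002, -0.001, -1.0]]
force: [-0.6, 0.2, -0.2]
opening: 0.998
shift cm [-41.13  -2.16  -0.12] |41.2| turn(tool) [3.000e-03 1.000e-03 3.136e+00] pos [0.4641 0.1612 0.2681] t 41.9 op 0.998 F [-0.63  0.17 -0.23] j [  6.  14.  95.  -0.  71. -83.]
```

View pics/s9.png

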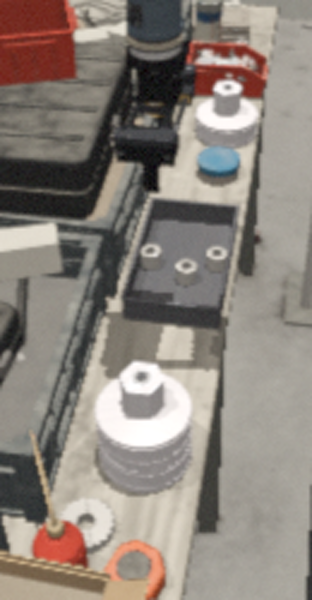

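View pics/c9.png

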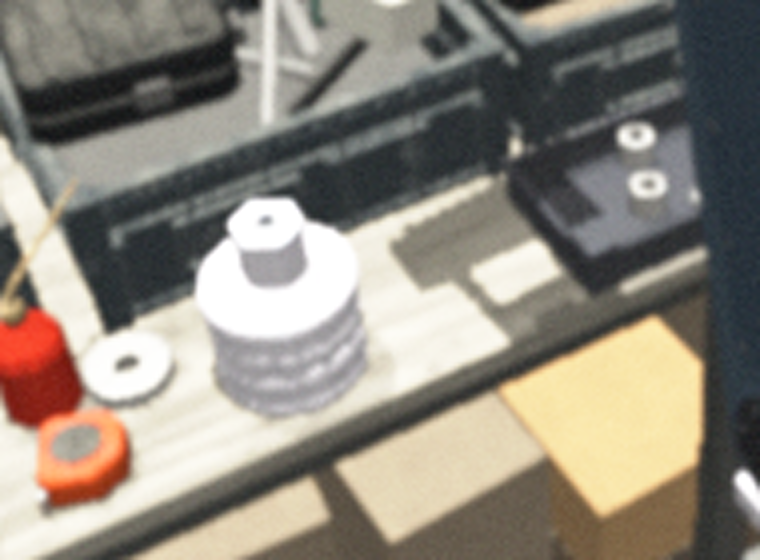

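The pictures show two pots nested straight at (143,400) and three bushings in the tray. I'll half-turn the wrist for joint range and go to P3.

```bash

python3 -m crank '[[[0,0,0],[0,0,0.1425]],[[0,0,0],[0,0,0.1425]],[[0,0,0],[0,0,0.1425]],[[0,0,0],[0,0,0.1425]],[[0,0,0],[0,0,0.1425]],[[0,0,0],[0,0,0.1425]],[[0,0,0],[0,0,0.1425]],[[0,0,0],[0,0,0.1425]],[[0,0,0],[0,0,0.1425]],[[0,0,0],[0,0,0.1425]],[[0,0,0],[0,0,0.1425]],[[0,0,0],[0,0,0.1425]]]'
python3 -m crank '[[[0,0,0],[0,0,0.1425]],[[0,0,0],[0,0,0.1425]],[[0,0,0],[0,0,0.1425]],[[0,0,0],[0,0,0.1425]],[[0,0,0],[0,0,0.1425]],[[0,0,0],[0,0,0.1425]],[[0,0,0],[0,0,0.1425]],[[0,0,0],[0,0,0.1425]],[[0,0,0],[0,0,0.1425]],[[0,0,0],[0,0,0.1425]],[[0,0,0],[0,0,0]]]'
python3 -m crank '[[[3,0.2,0],[0,0,0]],[[4.5,0.2,0],[0,0,0]],[[4.5,0.2,0],[0,0,0]],[[4.5,0.2,0],[0,0,0]],[[4.5,0.2,0],[0,0,0]],[[4.5,0.2,0],[0,0,0]],[[4.5,0.2,0],[0,0,0]],[[4.5,0.2,0],[0,0,0]],[[4.5,0.2,0],[0,0,0]],[[4.5,0.2,0],[0,0,0]],[[4,0.2,0],[0,0,0]],[[0,0,0],[0,0,0]]]'
python3 - <<'E'
from h import *
go([.432,-.412,.2],-90)
c=snap("wrist","w11",s=1.5)
E
```

```text
time_s: 43.2
position: [0.4641, 0.1669, 0.268]
tcp_rot: [[0.99, -0.143, -0.0], [-0.143, -0.99, 0.001], [-0.0, -0.001, -1.0]]
force: [-0.1, 0.1, 0.7]
opening: 1.003
time_s: 44.3
position: [0.4641, 0.1666, 0.268]
tcp_rot: [[0.008, -1.0, 0.0], [-1.0, -0.008, 0.001], [-0.001, -0.0, -1.0]]
force: [-0.4, -0.1, -0.1]
opening: 1.002
time_s: 45.5
position: [0.4459, -0.3151, 0.2679]
tcp_rot: [[0.005, -1.0, 0.001], [-1.0, -0.005, -0.003], [0.003, -0.001, -1.0]]
force: [-0.9, 0.8, -0.4]
opening: 0.999
shift cm [9.66 1.45 6.82] |11.9| turn(tool) [-0.001 -0.003  0.005] pos [ 0.4459 -0.3151  0.2679] t 45.5 op 0.999 F [-0.91  0.8  -0.43] j [-47.  19.  88.  -0.  73.  43.]
```

View pics/w11.png

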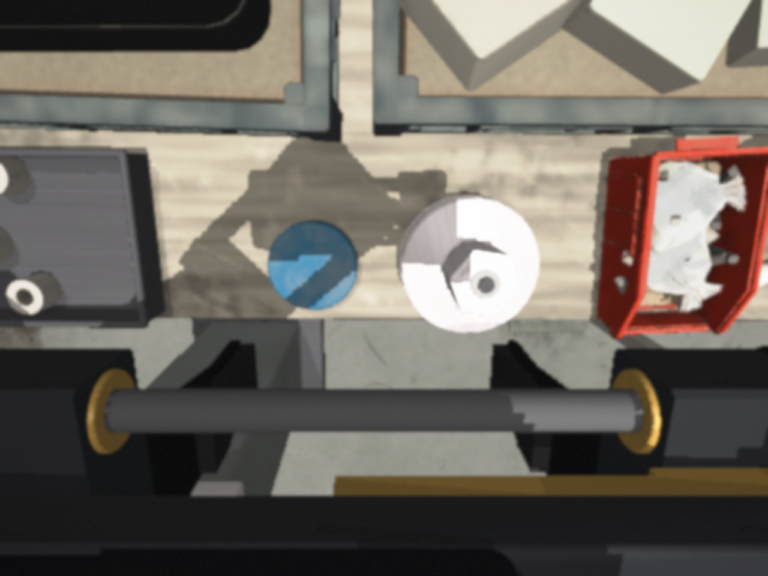

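```bash

python3 -c "
from h import *
c=capture('wrist')
p=ray(c,486/1.5,285/1.5,.104);print(p,ray(c,313/1.5,265/1.5,.035))
go([p[0],p[1],.2],-90)
snap('wrist','w12',(250,120,370,225),6)"
```

```text
[ 0.42678612 -0.40061468  0.104     ] [ 0.42733484 -0.25636108  0.035     ]
shift cm [9.07 1.91 6.75] |11.5| turn(tool) [0.    0.001 0.007] pos [ 0.4452 -0.3099  0.2676] t 45.6 op 0.999 F [-0.02 -0.22 -0.46] j [-47.  19.  88.   0.  73.  43.]
```

View pics/w12.png

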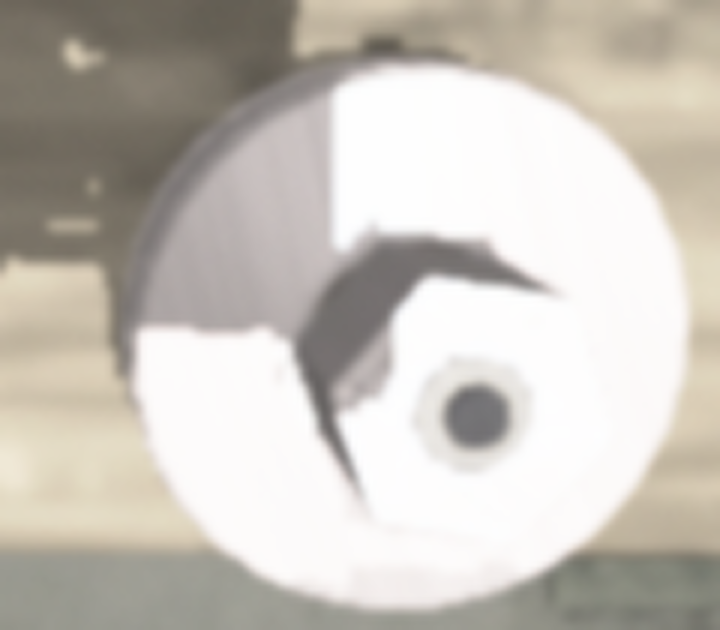

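```bash

python3 -m crank '[[[3,0.6,2],[0,0,0]],[[3,0.6,2],[0,0,0]],[[3,0.6,2],[0,0,0]],[[0,0,0],[0,0,-0.13]],[[0,0,0],[0,0,-0.13]],[[0,0,0],[0,0,-0.13]],[[0,0,0],[0,0,0]],[[0,0,0],[0,0,0]]]'
python3 -c "
from h import *
go([.43,-.405,.2],-68)
snap('wrist','w13',(160,100,360,250),4)"
```

```text
time_s: 46.45
position: [0.4282, -0.3986, 0.2083]
tcp_rot: [[0.386, -0.923, 0.0], [-0.923, -0.386, 0.0], [-0.0, -0.0, -1.0]]
force: [0.1, 0.1, 0.4]
opening: 1.004
shift cm [0.66 0.08 0.83] |1.1| turn(tool) [-0.     0.     0.012] pos [ 0.4282 -0.3986  0.2083] t 46.5 op 1.004 F [0.1  0.13 0.36] j [-54.  26.  87.   0.  67.  13.]
```

View pics/w13.png

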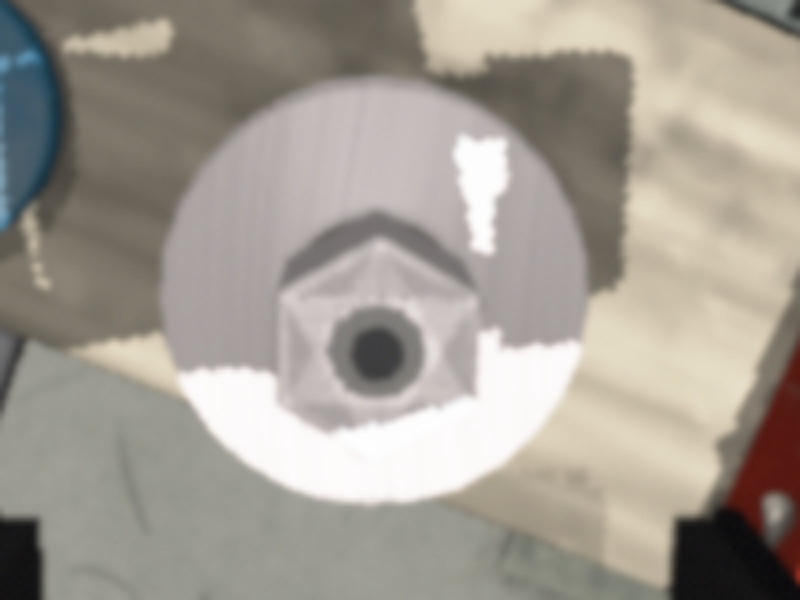

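```bash

python3 - <<'E'
from h import *
c=capture("wrist");x,y=378,353
p=ray(c,(x+.5)/4-.5+160,(y+.5)/4-.5+100,.104);print(p)
go([p[0],p[1],.065],-68)
E
```

```text
[ 0.42800512 -0.40431835  0.104     ]
shift cm [ 0.48  0.19 14.33] |14.3| turn(tool) [-0.    -0.     0.012] pos [ 0.4279 -0.3992  0.2083] t 46.5 op 0.997 F [ 0.65 -0.55  0.21] j [-54.  26.  87.   0.  67.  13.]
```

```bash

python3 -m crank '[[[0.5,0.15,3],[0,0,0]],[[0,0,3],[0,0,0]],[[0,0,3],[0,0,0]],[[0,0,3],[0,0,0]],[[0,0,1.8],[0,0,0]],[[0,0,0.5],[0,0,0]],[[0,0,0],[0,0,0]],[[0,0,0],[0,0,0]]]' -1
python3 -m crank '[[[0,0,0],[0,0,0]],[[0,0,0],[0,0,0]],[[0,0,0],[0,0,0]],[[0,0,0],[0,0,0]],[[0,0,0],[0,0,0]],[[0,0,0],[0,0,0]]]' 1
python3 -m crank '[[[0,0,-1.5],[0,0,0]],[[0,0,-3],[0,0,0]],[[0,0,-4],[0,0,0]],[[0,0,-4],[0,0,0]],[[0,0,-2.5],[0,0,0]],[[0,0,-1],[0,0,0]],[[0,0,0],[0,0,0]],[[0,0,0],[0,0,0]],[[0,0,0],[0,0,0]]]'
python3 w.py
```

```text
time_s: 47.35
position: [0.4287, -0.406, 0.0661]
tcp_rot: [[0.385, -0.923, 0.001], [-0.923, -0.385, -0.002], [0.002, -0.0, -1.0]]
force: [-0.2, 0.4, 0.3]
opening: 1.002
time_s: 47.95
position: [0.4276, -0.4044, 0.0651]
tcp_rot: [[0.385, -0.923, -0.001], [-0.923, -0.385, 0.002], [-0.002, 0.0, -1.0]]
force: [-1.2, 2.4, 2.6]
opening: 0.567
time_s: 48.85
position: [0.4269, -0.4038, 0.2224]
tcp_rot: [[0.386, -0.923, -0.003], [-0.923, -0.386, 0.005], [-0.005, 0.001, -1.0]]
force: [-0.3, 0.3, -6.8]
opening: 0.565
F [-0.2   0.18 -6.34] [0.15 0.11 0.17]
shift cm [-3.951e+01 -1.835e+01  1.000e-02] |43.6| turn(tool) [ 0.    -0.    -2.746] pos [ 0.428  -0.4053  0.2251] t 49.4 op 0.569 F [-0.34  0.18 -6.4 ] j [-54.  25.  85.   0.  70.  13.]
```

Two bushings in P3 at 6.34 N. Another gentle carry to the tray.

```bash

python3 -m crank '[[[-0.45,-0.21,0],[0,0,0]],[[-0.9,-0.42,0],[0,0,0]],[[-1.36,-0.63,0],[0,0,0]],[[-1.8,-0.84,0],[0,0,0]],[[-2.27,-1.05,0],[0,0,0]],[[-2.72,-1.26,0],[0,0,0]],[[-2.72,-1.26,0],[0,0,0]],[[-2.72,-1.26,0],[0,0,0]],[[-2.72,-1.26,0],[0,0,0]],[[-2.72,-1.26,0],[0,0,0]],[[-2.72,-1.26,0],[0,0,0]],[[-2.72,-1.26,0],[0,0,0]]]'
python3 -m crank '[[[-2.72,-1.26,0],[0,0,0]],[[-2.72,-1.26,0],[0,0,0]],[[-2.27,-1.05,0],[0,0,0]],[[-1.8,-0.84,0],[0,0,0]],[[-1,-0.46,0],[0,0,0]],[[-0.45,-0.21,0],[0,0,0]],[[0,0,0],[0,0,0]],[[0,0,0],[0,0,0.1]],[[0,0,0],[0,0,0.1]],[[0,0,0],[0,0,0.1]],[[0,0,0],[0,0,0.1]],[[0,0,0],[0,0,0]]]'
python3 w.py; python3 -c "
from h import *
go([.445,.0,.225],-90)
snap('side','s10',(160,80,340,330),2.4)"
```

```text
time_s: 50.55
position: [0.438, -0.1179, 0.2255]
tcp_rot: [[0.386, -0.922, 0.0], [-0.922, -0.386, 0.001], [-0.0, -0.0, -1.0]]
force: [0.4, 0.2, -6.4]
opening: 0.566
time_s: 51.75
position: [0.4437, -0.0012, 0.2251]
tcp_rot: [[-0.005, -1.0, 0.0], [-1.0, 0.005, -0.001], [0.001, -0.0, -1.0]]
force: [0.4, 0.7, -6.5]
opening: 0.57
F [-0.18 -0.23 -6.33] [0.19 0.14 0.14]
shift cm [-3.02 -0.13  0.01] |3.0| turn(tool) [-0.     0.     3.138] pos [ 4.436e-01 -2.000e-04  2.251e-01] t 52.2 op 0.564 F [ 0.27 -0.36 -6.96] j [-15.  13. 104.  -0.  62.  76.]
shift cm [-0.02 -0.14  0.01] |0.1| turn(tool) [-0.    -0.    -0.004] pos [ 4.436e-01 -2.000e-04  2.251e-01] t 52.2 op 0.564 F [ 0.27 -0.36 -6.96] j [-15.  13. 104.  -0.  62.  76.]
```

View pics/s10.png

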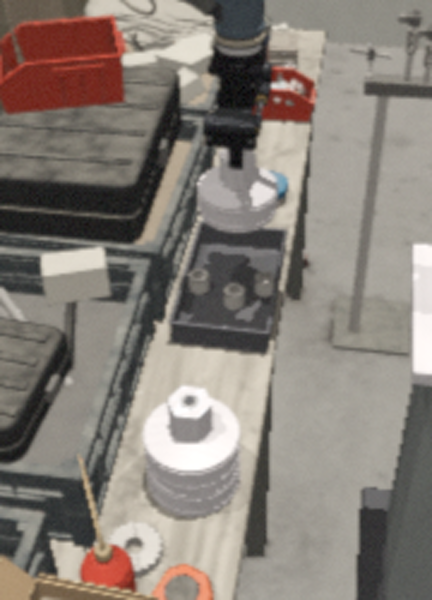

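```bash

python3 -m crank '[[[-0.5,0,0],[0,0.08,0]],[[-0.94,0,0],[0,0.145,0]],[[-0.94,0,0],[0,0.145,0]],[[-0.94,0,0],[0,0.145,0]],[[-0.94,0,0],[0,0.145,0]],[[-0.94,0,0],[0,0.145,0]],[[-0.5,0,0],[0,0.08,0]],[[0,0,0],[0,0,0]],[[0,0,0],[0,0,0]],[[0,0,0],[0,0,0]],[[0,0,0],[0,0,0]],[[0,0,0],[0,0,0]]]'
python3 w.py
python3 -m crank '[[[0.94,0,0],[0,-0.145,0]],[[0.94,0,0],[0,-0.145,0]],[[0.94,0,0],[0,-0.145,0]],[[0.94,0,0],[0,-0.145,0]],[[0.94,0,0],[0,-0.145,0]],[[0.94,0,0],[0,-0.145,0]],[[0.94,0,0],[0,-0.145,0]],[[0.94,0,0],[0,-0.145,0]],[[0.94,0,0],[0,-0.145,0]],[[0.94,0,0],[0,-0.145,0]],[[0.94,0,0],[0,-0.145,0]],[[0.94,0,0],[0,-0.145,0]]]'
python3 -m crank '[[[0,0,0],[0,0,0]],[[0,0,0],[0,0,0]],[[0,0,0],[0,0,0]],[[-0.94,0,0],[0,0.145,0]],[[-0.94,0,0],[0,0.145,0]],[[-0.94,0,0],[0,0.145,0]],[[-0.94,0,0],[0,0.145,0]],[[-0.94,0,0],[0,0.145,0]],[[-0.94,0,0],[0,0.145,0]],[[0,0,0],[0,0,0]],[[0,0,0],[0,0,0]],[[0,0,0],[0,0,0]]]'
python3 w.py
python3 - <<'E'
from h import *
c=snap("side","s11",(160,80,340,330),2.4)
E
```

```text
time_s: 53.5
position: [0.444, 0.0505, 0.2058]
tcp_rot: [[-0.006, -1.0, -0.003], [-0.635, 0.006, -0.773], [0.773, -0.002, -0.635]]
force: [-0.8, 0.3, -5.1]
opening: 0.567
F [-0.26  0.05 -5.1 ] [0.15 0.13 0.1 ]
shift cm [ 2.91 -0.13  0.36] |2.9| turn(tool) [-1.344 -0.003  2.836] pos [0.4438 0.0512 0.2048] t 54.0 op 0.573 F [ 0.51  0.18 -5.43] j [ 23.  33.  99. -46.  79. 136.]
time_s: 55.2
position: [0.4428, -0.0504, 0.2132]
tcp_rot: [[-0.001, -1.0, 0.003], [-0.657, 0.003, 0.754], [-0.754, -0.001, -0.657]]
force: [1.5, 0.3, -3.7]
opening: 0.571
time_s: 56.4
position: [0.4428, 0.0008, 0.2402]
tcp_rot: [[-0.004, -1.0, 0.001], [-1.0, 0.004, -0.015], [0.015, -0.001, -1.0]]
force: [0.1, -0.1, -2.2]
opening: 0.569
F [ 0.03  0.18 -2.77] [0.14 0.2  0.11]
shift cm [-3.01 -0.14  1.37] |3.3| turn(tool) [-2.300e-02 -1.000e-03  3.136e+00] pos [4.435e-01 1.000e-04 2.392e-01] t 56.9 op 0.569 F [-0.03 -0.22 -3.01] j [-14.  12. 103.  -1.  64.  77.]
```

View pics/s11.png

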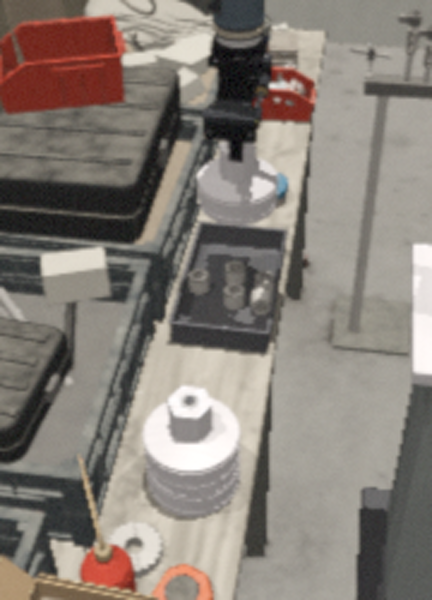

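Five bushings are in the tray and P3 is down to 2.77 N, so it's empty. I'll carry it over the stack at z 0.30.

```bash

python3 -m crank '[[[0,0,-3],[0,-0.015,0]],[[-2,0,-3],[0,0,0]],[[-4,0,0],[0,0,0]],[[-4.5,0,0],[0,0,0]],[[-4.5,0,0],[0,0,0]],[[-4.5,0,0],[0,0,0]],[[-4.5,0,0],[0,0,0]],[[-4.5,0,0],[0,0,0]],[[-4.5,0,0],[0,0,0]],[[-4,0,0],[0,0,0]],[[-2.5,0,0],[0,0,0]],[[-1,0,0],[0,0,0]]]'
python3 -m crank '[[[0,0,0],[0,0,0]],[[0,0,0],[0,0,0]],[[0,0,0],[0,0,0]]]'
python3 - <<'E'
from h import *
go([.4444,.4051,.173],-90)
c=snap("side","s12",(180,170,310,340),3.5)
C=snap("scene","c12",(130,150,290,300),4)
E
```

```text
time_s: 58.15
position: [0.4446, 0.4085, 0.2986]
tcp_rot: [[-0.001, -1.0, -0.001], [-1.0, 0.001, 0.0], [-0.0, 0.001, -1.0]]
force: [0.7, -0.3, -4.3]
opening: 0.564
time_s: 58.45
position: [0.4454, 0.4044, 0.2994]
tcp_rot: [[-0.006, -1.0, -0.0], [-1.0, 0.006, -0.001], [0.001, 0.0, -1.0]]
force: [-0.8, 0.2, -3.0]
opening: 0.565
shift cm [-0.08  0.09 12.64] |12.6| turn(tool) [ 0.    -0.001 -0.006] pos [0.4454 0.4044 0.2994] t 58.5 op 0.565 F [-0.82  0.18 -2.96] j [ 32.  23.  77.  -0.  80. 122.]
```

View pics/s12.png

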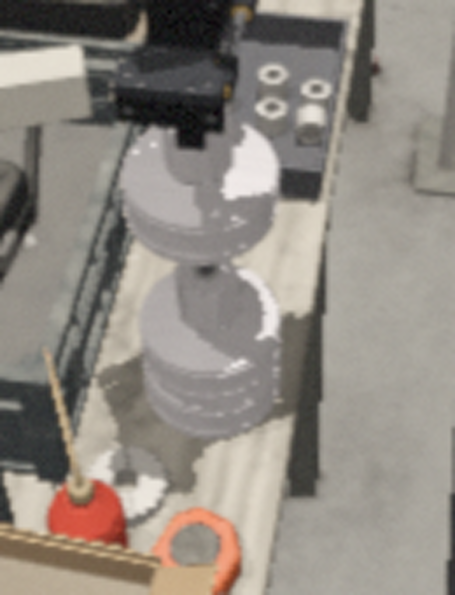

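View pics/c12.png

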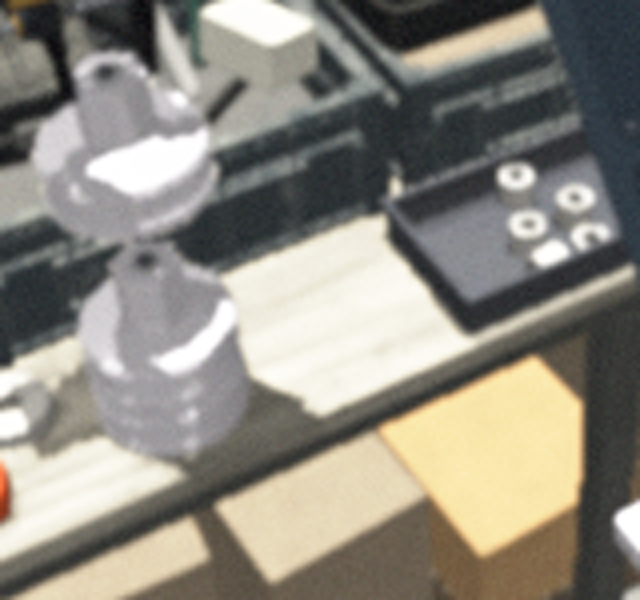

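```bash

python3 - <<'E'
from h import *
c=capture("side");C=capture("scene")
print(ray(c,205.5/3.5-.5+180,268.5/3.5-.5+170,.158),ray(C,146.5/4-.5+130,260.5/4-.5+150,.158))
go([.4444,.4051,.173],-90)
E
python3 -m crank '[[[0,0.1,3],[0,0,0]],[[0,0,3],[0,0,0]],[[0,0,1.5],[0,0,0]],[[0,0,1],[0,0,0]],[[0,0,1],[0,0,0]],[[0,0,1],[0,0,0]],[[0,0,0],[0,0,0]],[[0,0,0],[0,0,0]]]'
```

```text
[0.44934231 0.40265145 0.158     ] [0.45017714 0.4032171  0.158     ]
shift cm [ 0.    0.12 12.67] |12.7| turn(tool) [-0.     0.    -0.006] pos [0.4456 0.4051 0.2997] t 58.6 op 0.565 F [-0.93 -0.52 -3.64] j [ 32.  23.  77.  -0.  80. 122.]
time_s: 59.45
position: [0.4446, 0.4062, 0.1947]
tcp_rot: [[-0.004, -1.0, 0.001], [-1.0, 0.004, 0.0], [-0.0, -0.001, -1.0]]
force: [1.1, 0.1, -2.7]
opening: 0.568
```

```bash

python3 -m crank '[[[0,0,0.6],[0,0,0]],[[0,0,0.6],[0,0,0]],[[0,0,0.4],[0,0,0]],[[0,0,0],[0,0,0]],[[0,0,0],[0,0,0]]]'
python3 -m crank '[[[0,0,0.2],[0,0,0]],[[0,0,0.15],[0,0,0]],[[0,0,0.15],[0,0,0]],[[0,0,0.1],[0,0,0]],[[0,0,0],[0,0,0]],[[0,0,0],[0,0,0]]]'
```

```text
time_s: 59.95
position: [0.4442, 0.406, 0.1782]
tcp_rot: [[-0.004, -1.0, -0.0], [-1.0, 0.004, -0.0], [0.0, 0.0, -1.0]]
force: [-0.0, 0.3, -1.8]
opening: 0.568
time_s: 60.55
position: [0.4452, 0.4065, 0.1745]
tcp_rot: [[-0.004, -1.0, 0.003], [-1.0, 0.004, 0.001], [-0.001, -0.003, -1.0]]
force: [-1.5, -0.8, 5.6]
opening: 0.564
```

```bash

python3 -m crank '[[[0,0,0],[0,0,0]],[[0,0,0],[0,0,0]],[[0,0,0],[0,0,0]],[[0,0,0],[0,0,0]],[[0,0,0],[0,0,0]]]' -1
python3 -m crank '[[[0,0,-3],[0,0,0]],[[0,0,-4],[0,0,0]],[[0,0,-4],[0,0,0]],[[0,0,-3],[0,0,0]],[[4,0,0],[0,0,0]],[[4.5,0,0],[0,0,0]],[[4.5,0,0],[0,0,0]],[[4.5,0,0],[0,0,0]],[[4.5,0,0],[0,0,0]],[[4.5,0,0],[0,0,0]],[[4.5,0,0],[0,0,0]],[[0,0,0],[0,0,0]]]'
python3 - <<'E'
from h import *
go([.445,.03,.3],-90)
c=snap("side","s13",(170,130,310,340),2.8)
C=snap("scene","c13",(90,150,290,300),3.8)
snap("wrist","w13b",s=1.5)
E
```

```text
time_s: 61.05
position: [0.4442, 0.406, 0.1722]
tcp_rot: [[-0.004, -1.0, -0.0], [-1.0, 0.004, -0.0], [0.0, 0.0, -1.0]]
force: [-0.6, 0.5, -0.2]
opening: 0.931
time_s: 62.25
position: [0.4431, 0.0914, 0.3124]
tcp_rot: [[-0.011, -1.0, 0.0], [-1.0, 0.011, -0.002], [0.002, -0.0, -1.0]]
force: [-1.2, 1.2, 0.5]
opening: 1.003
shift cm [ 6.14 -0.26  1.26] |6.3| turn(tool) [-0.    -0.002 -0.011] pos [0.4431 0.0914 0.3124] t 62.2 op 1.003 F [-1.21  1.25  0.49] j [-2.  8. 95. -0. 76. 88.]
```

View pics/s13.png

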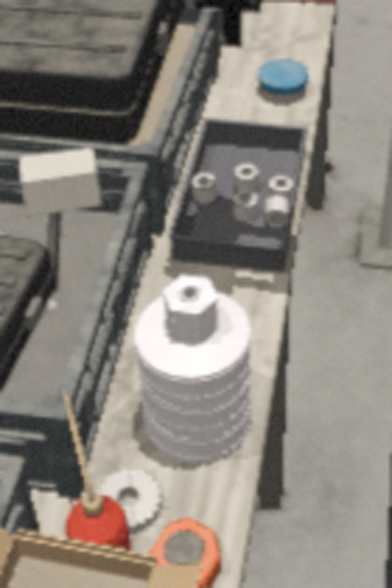

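View pics/c13.png

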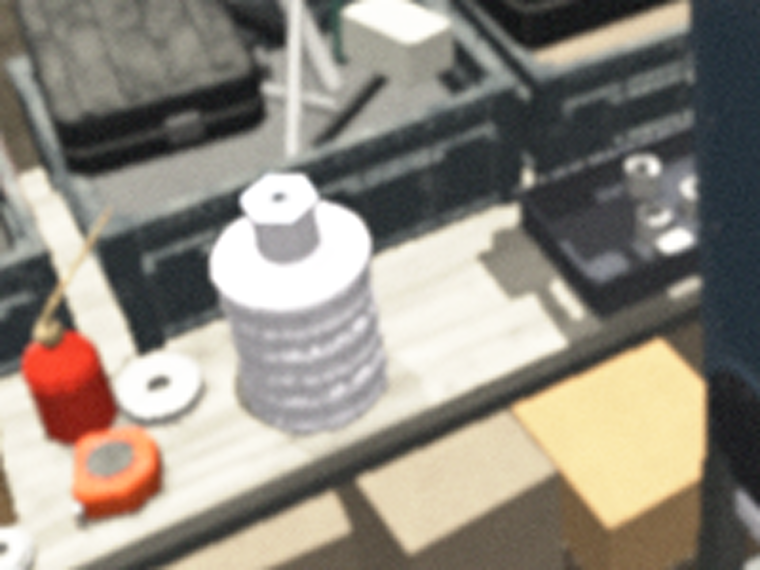

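View pics/w13b.png

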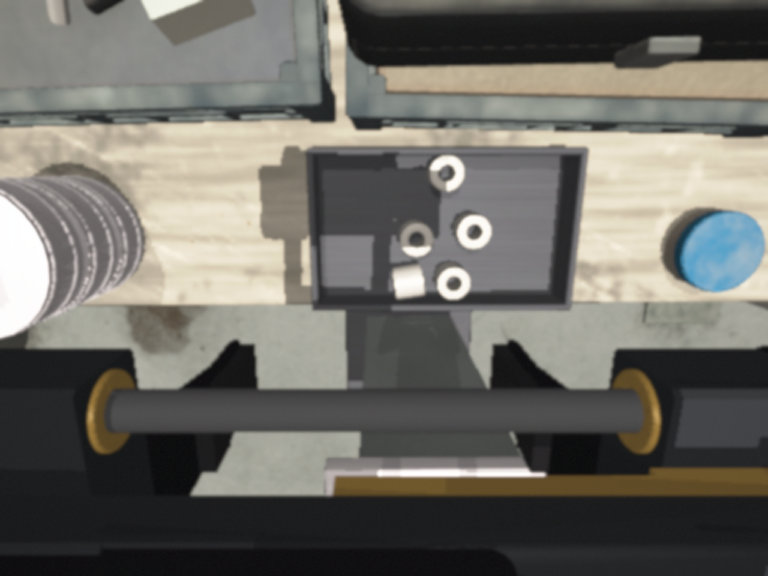

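```bash

python3 - <<'E'
from h import *
w=capture("wrist");c=capture("side");C=capture("scene")
for u in [(446,174),(473,232),(416,239),(454,283),(408,282)]: print(np.round(ray(w,u[0]/1.5,u[1]/1.5,.034),3))
print("tray",[np.round(ray(w,u[0]/1.5,u[1]/1.5,.045),3) for u in [(308,150),(586,150),(571,307),(315,307)]])
a=(190.5/2.8-.5+170,292.5/2.8-.5+130);b=(279/3.8-.5+90,198/3.8-.5+150)
for z in (.2,.212,.224): print(z,ray(c,*a,z)[:2],ray(C,*b,z)[:2])
from scipy.optimize import minimize
f=lambda X:np.sum((proj(c,X)-a)**2)+np.sum((proj(C,X)-b)**2)
r=minimize(f,[.44,.4,.2],method="Nelder-Mead");print("hole",r.x,r.fun)
S=c
for n,u,z in [("gear",(130/2.8+170,496/2.8+130),.018),("tape",(187/2.8+170,548/2.8+130),.035),("tin",(283/2.8+170,75/2.8+130),.035)]: print(n,ray(S,*u,z)[:2])
go([.445,.03,.3])
E
```

```text
[0.506 0.025 0.034]
[ 0.449 -0.004  0.034]
[0.442 0.053 0.034]
[0.396 0.013 0.034]
[0.398 0.061 0.034]
tray [array([0.528, 0.157, 0.045]), array([ 0.527, -0.103,  0.045]), array([ 0.373, -0.106,  0.045]), array([0.374, 0.156, 0.045])]
0.2 [0.45191975 0.39197007] [0.46489755 0.40094355]
0.212 [0.44935249 0.40286424] [0.45085799 0.40441999]
0.224 [0.44678523 0.41375842] [0.43681842 0.40789642]
hole [0.4488661  0.40481055 0.21387736] 0.007856391905816416
gear [0.49661677 0.53035698]
tape [0.42187872 0.58956672]
tin [ 0.42734179 -0.24882186]
shift cm [ 6.73 -0.23  1.23] |6.8| pos [0.4428 0.0973 0.3123] t 62.5 op 1.001 F [0.03 0.85 0.23] j [-2.  8. 95.  0. 76. 88.]
```

The checks agree: the stack's foot top triangulates at z 0.214 against an expected 0.212, all five bushings are inside the tray, and the tin, gear and tape haven't moved.

```bash
python3 -c "
from h import *
bot.hand_in(); print(read_state()['time_s'])"
```

```text
the job is handed in; nothing more can be done
the job is handed in; nothing more can be done
```

I handed the job in at about 62.5 s on the robot's clock. All five bushings are in the tray and the three pots stand in one stack. The hand-in gave no verdict.

- **Shaking out:** The left-hand pot nearest the tray went from 4.9 to 3.0 N (one bushing). The outer left pot went from 6.4 to 3.1 N and the far right pot from 6.3 to 2.8 N (two each). Each pot ended within the empty-weight range.
- **Bushings:** The last wrist picture shows all five inside the tray, four standing and one lying. They measured at x 0.396–0.506 m and y -0.004 to 0.061 m. The first dropped out while its pot was being carried, but it landed in the tray.
- **Stack:** The pots are mouth down at about (0.445, 0.405), roughly 0.38 m from the tray's centre. The top of the uppermost foot measured 0.214 m high, against 0.212 m expected for a full nest. I checked uprightness and axis alignment only by eye, and both looked straight.
- **Knocked pot:** The first emptied pot shifted about 3 cm after I put it down, overhanging the bench edge. I measured it again and nested it on the outer pot instead.
- **Other objects:** The grease tin, gear ring and tape measure read within about 6 mm of where they started, which is about as accurate as these readings are.
- **Disagreement:** The scene and side cameras put the stack's x 4–6 mm further from the robot than the gripper's own position. Both nestings went down without side force.

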